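# Move the tall battery pack from charger to label printer

### The arm

A 6-joint arm with a two-finger parallel gripper is mounted at the origin on the work surface. World frame = base frame: x ahead of the robot, y to its left, z up, the work surface at z = 0. Lengths are in mm, angles in rad, forces in N, time in s.
With the tool pointing down it reaches from about 300 to 875 mm from the base axis. Payload 4.2 kg.
Tool frame: the origin (TCP) lies at the very end of the fingers, on their centre line; the grasp point (between the pads) lies 19 mm behind it; y points along the fingers, x is the direction in which the jaws open and shut, and the axes are right-handed (so a half turn about y gives the same grasp; the last joint's range is limited). The gripper opens to 85 mm and grips with 20 to 120 N. Pads are 22 mm wide; open, the fingers measure 114 mm over their backs; the gripper's body (76 mm by 85 mm) begins 54 mm behind the grasp point. The pads swing forward as they close: fully open they stand 13 mm farther back than shut.
Start: joints at [1.172, 0.32, 1.565, -0, 1.257, -0.02], TCP at [212.643, 534.255, 194.638] pointing down, gripper open.
Joint ranges: [-3.11, 3.11], [-0.84, 2.01], [0.21, 2.61], [-1.34, 4.49], [0.05, 2.63], [-2.56, 2.56]. Speed limits (rad/s): [2.57, 2.57, 3.14, 3.14, 3.14, 3.14].

### API

Orientations are given as a 3x3 rotation matrix whose columns are the frame's x, y, z axes.
In Python, from workcell import status, imaging, robot gives the robot as it stands. The module is installed in compiled form; this text tells all that it offers.
- The arm moves only by the tool jog_arm, never from a script. Its argument "series" is text: rows parted by semicolons, each of 5 numbers parted by spaces: the shift along the tool's x, y, z in m, then the turn about the tool's y in rad, then the closure, from -1 (fully open) to 1 (shut). In form: dx dy dz turn claw; .... A call has 1 to 5 rows; each row shifts and turns the pose as measured when the row begins, along the tool's axes as they then stand; what a row does not reach is not made up. A row lasts 1/12 s, in which the tool goes at most 41.7 mm and 7.16 degrees, less where a joint would pass 70% of its speed; a pose out of reach is approached as far as the arm can. A call with a gripper value outside its range is refused whole. The fingers move at their own pace and stop on an object; the grip force is fixed at half the most. Time passes only in rows, so rows that do not move let the fingers close. It gives the time, the measured TCP pose, the force and the opening at its end, in the units of the state.
- status.sense(): the state, without advancing time (a new reading comes with each control period).
- imaging.snapshot(name): name is "scene" or "top" or "wrist"; returns a dict with "frame" (384x512x3 uint8, red, green, blue), "camera_matrix" (3x3 intrinsics, pixels), "pose" (4x4, takes a point from camera to world coordinates). Camera axes: x right, y down, z forward; pixel columns grow to the right and rows downward; lengths in mm; the calibration is good to about 2 mm. A picture is of the moment at which its call begins. There is no depth.
- robot.close_job(): hands the job in, once; it reports no verdict.
The state is a dict: "t": time; "joint_pos": joint angles; "joint_velocities": joint speeds; "tau": joint torques, N m; "ee_pos": TCP position; "tool_rot": TCP orientation; "contact_force": force on the tool from outside, world axes, zero at the start; "ft_torque": the same for the moment, N m; "grip_width": opening from 0.0 (shut) to 1.0 (fully open).
Only numpy, scipy, OpenCV 4.12 (cv2) and the standard library are available. Lean on these libraries where they do the work, as an engineer would, in place of code of your own. Each camera call takes 0.05 s, during which the arm holds its last target.

### The job

Take the tall battery pack out of the three-bay charger and fit it into the empty battery well of the label printer: push it straight down by feel, since the printer may be clamped higher or lower, until both side latches catch and it stays home when you let go. The latches are held by spring load, so pinch the two tabs and press the pack down a touch until they give, then draw it straight up; use a light hand, and do not crush, wrench or ram anything. Leave the two short packs and the other things on the bench where they are.

Things in the scene. Friction and masses are not known exactly. Their poses are not given: they have to be found in the camera images.
- pack_grip (a point): Point in the tall battery pack, the one for the printer: dark box 35 x 44 mm, 84 mm tall, 0.26 kg, upright in any one of the charger's three bays (the other two packs are 20 mm shorter). The point is on its centre line, 59 mm above its underside, 25 mm below its top, mid-height of its thumb tabs. z up; x: pinch direction, a tab on its +x and its -x side, both ends alike.
- pack_latch_a (a joint): Sprung tab on the tall pack's +x side: 0 m out at rest, 0.0062 fully pinched in (6 N). Upright ribbed rubber grip face 24 mm wide, from 13 mm below to 17 mm above pack_grip; 49 mm over both tabs' faces at rest, 36.6 fully pinched. Under the face a ledge juts out 4 mm: fingers can push down on its top, 13 mm under pack_grip. The tab breaks if pinched with over 60 N.
- pack_latch_b (a joint): The same on the -x side. Each tab has a hook near its foot with a 2.6 mm upturned toe behind a keeper ridge of the bay: pinched alone, a tab moves 1 to 2 mm and jams. Press the pinched pack down some 3 mm (floor pad at 4.2 mm, it bears 40 N) and both go in at once. Keep them pinched; 40 mm up it is clear. A hook breaks at 25 N of pull.
- mount: Steel clamp mount fixed to the bench, base 144 x 216 x 4 mm, origin under it, z up. Its rubber jaws (+x, -x) hold the label printer fast, battery side up: dark, 104 x 190 mm, 72 mm tall, its foot 4 to 20 mm above the bench (differs each time, not measured). A round media bulge rises 20 mm more on its +y half; the battery well is in the top of its -y half.
- well_low (a point): On the axis of the well (socket 37.4 x 46.4 mm, mouth chamfered 5 mm deep): where the latched pack's underside centre lies if the printer is clamped lowest; really 0 to 16 mm higher: feel for it. x: pinch direction, either way round. Mouth 36 mm above latched depth; sprung plate pushes up from 5 mm above it (5 N) to the floor pad 4.2 mm below (10 N). It bears 40 N.
- charger: Light grey charger 118 x 202 mm, 52 mm high, fixed; origin: centre of its underside, z up. Three bays 62 mm apart in a row along y, the middle one at the origin; the pinch direction is x. A latched pack's underside is 16 mm above the bench, the mouth 36 mm above that. A sprung plate under each pack pushes it up against its hooks with 8 N. Charger and printer wells are alike inside.
- short_a: short battery pack, like the tall one but 64 mm tall, latched in a charger bay; origin at the centre of its underside; to be left there
- short_b: the other short battery pack, the same; to be left there
- label_roll: white label roll standing on end, 54 mm across, 50 mm tall; origin under its centre; bystander
- disc_stack: stack of black cutting discs, 104 mm across, 18 mm tall; origin under its centre; bystander
- scanner: dark handheld barcode scanner lying on its side, head 100 x 62 x 56 mm with a 110 mm grip; origin under its head; bystander
- carton: plain carton 110 x 150 x 75 mm; origin under its centre; bystander
- marker: grey marker pen 138 mm long, 15 mm thick, lying; origin under its middle; bystander
- tape_gun: packing-tape dispenser about 250 mm long, 92 mm high, lying; origin under its middle; bystander

How it is judged (in metres and radians):
On the way:
1. the tall pack is drawn up clear of the charger (z of pack_grip in the frame of charger above 0.12 m), for 0.1 s.
At the end, for the whole second after the job is handed in: the tall pack is latched home in the printer's well, at the depth where the printer holds it: both latch tabs sprung back out (within 2 mm), upright (within 0.06 rad), square to the well (0.08 rad), within 4 mm of its axis, at rest and let go (z of pack_grip in the frame of well_low between 0.057 and 0.077 m and value of joint each of pack_latch_a, pack_latch_b below 0.002 m and horizontal distance between pack_grip and well_low below 0.004 m and angle between pack_grip's own z axis and vertical below 0.06 rad and angle between the x axis of pack_grip and the x axis of well_low, either way round below 0.08 rad and linear speed of pack below 0.02 m/s); the robot touches nothing.
It fails at once if a latch tab of the tall pack is crushed: pinched with over 60 N (contact force between any of pack_latch_a, pack_latch_b and the fingers above 60 N).
It fails at once if the tall pack is wrenched up against its hooks: over 25 N on one of them (contact force between any of pack_hook_a, pack_hook_b and charger above 25 N).
It fails at once if the tall pack is rammed onto the floor of the charger's bay with over 40 N (contact force between pack and charger_floor_a above 40 N or contact force between pack and charger_floor_b above 40 N or contact force between pack and charger_floor_c above 40 N).
It fails at once if the tall pack is rammed into the printer: over 40 N on the well's floor, or over 80 N of contact force in all (contact force between pack and printer_floor above 40 N or contact force between pack and mount above 80 N).
It fails at once if a short pack is shifted by over 10 mm, or another thing on the bench by over 20 mm (distance of any of short_a, short_b from where it was at the start of the episode above 0.01 m or distance of any of label_roll, disc_stack, scanner, carton, marker, tape_gun from where it was at the start of the episode above 0.02 m).
It also fails if it takes over 43 s, if anything falls off the work surface, if the arm or the gripper's body presses on something with over 40 N, if the wrist force passes 120 N, or if a joint passes its speed limit or range.

## Working session

There is one attempt and no reset: what is moved stays moved. The work goes in short steps, Python scripts to look and compute and a tool call to move; the robot and the scene stay as the last step left them, time stands still between calls to the robot, and variables do not carry over. Pictures are saved under pics/ and viewed, and the job is handed in when it is done.

Besides the shell and the picture viewer there is one more tool, called after ">>>" by a JSON object that holds its "api" and its "payload", one argument or row to a line. jog_arm: Moves the arm, as the interface text tells. Its arguments: {"type":"object","properties":{"series":{"type":"string"}},"required":["series"]}

```bash
mkdir -p pics
cat > h.py <<'E'
import numpy as np, cv2
from workcell import status, imaging, robot
def snap(n,f):
    s=imaging.snapshot(n); cv2.imwrite('pics/'+f+'.png',s['frame'][:,:,::-1]); np.savez('pics/'+f+'.npz',K=s['camera_matrix'],P=s['pose'],im=s['frame']); return s
def ray(f,uv):
    d=np.load('pics/'+f+'.npz'); v=d['P'][:3,:3]@np.linalg.inv(d['K'])@np.array([uv[0],uv[1],1.]); return d['P'][:3,3],v/np.linalg.norm(v)
def onz(f,uv,z):
    o,v=ray(f,uv); return o+v*(z-o[2])/v[2]
def tri(l):
    A=np.zeros((3,3));b=np.zeros(3);R=[ray(f,u) for f,u in l]
    for o,v in R:
        M=np.eye(3)-np.outer(v,v);A+=M;b+=M@o
    p=np.linalg.solve(A,b); return p,[np.linalg.norm(np.cross(p-o,v)) for o,v in R]
def proj(f,p):
    d=np.load('pics/'+f+'.npz'); c=np.linalg.inv(d['P'])@np.append(p,1); q=d['K']@c[:3]; return q[:2]/q[2]
E
python3 - <<'E'
from h import *
for n in ('scene','top','wrist'):
    s=snap(n,n+'0'); print(n,s['camera_matrix'].round(1).tolist(),s['pose'].round(3).tolist())
s=status.sense()
for k in s: print(k,np.round(s[k],3).tolist())
E
```

```text
scene [[393.6, 0.0, 261.4], [0.0, 393.6, 191.1], [0.0, 0.0, 1.0]] [[-0.892, 0.244, -0.381, 948.233], [0.452, 0.493, -0.743, 681.535], [0.006, -0.835, -0.55, 593.427], [0.0, 0.0, 0.0, 1.0]]
top [[360.5, 0.0, 246.0], [0.0, 360.5, 190.1], [0.0, 0.0, 1.0]] [[0.012, -0.986, 0.167, 453.932], [-1.0, -0.009, 0.023, -5.748], [-0.021, -0.167, -0.986, 854.247], [0.0, 0.0, 0.0, 1.0]]
wrist [[268.3, 0.0, 255.3], [0.0, 268.3, 193.3], [0.0, 0.0, 1.0]] [[0.37, 0.885, 0.282, 139.252], [0.929, -0.352, -0.113, 563.541], [-0.001, 0.304, -0.953, 373.186], [0.0, 0.0, 0.0, 1.0]]
t 0.15
joint_pos [1.172, 0.32, 1.565, 0.0, 1.257, -0.02]
joint_velocities [-0.0, -0.002, -0.004, -0.003, 0.001, -0.0]
tau [-0.0, -41.585, -23.434, -0.0, 0.006, -0.0]
ee_pos [212.439, 533.863, 193.947]
tool_rot [[0.37, -0.001, -0.929], [0.929, -0.001, 0.37], [-0.001, -1.0, 0.0]]
contact_force [-0.384, -0.505, 0.535]
ft_torque [-0.064, -0.027, 0.017]
grip_width 1.002
```

View pics/scene0.png

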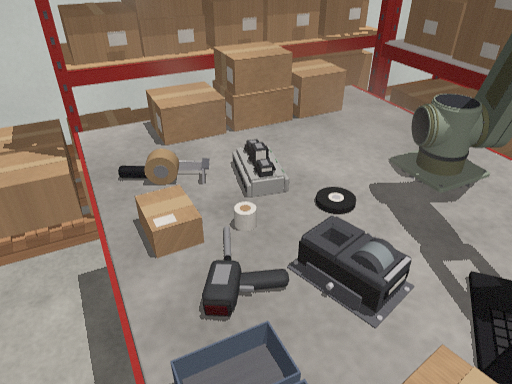

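View pics/top0.png

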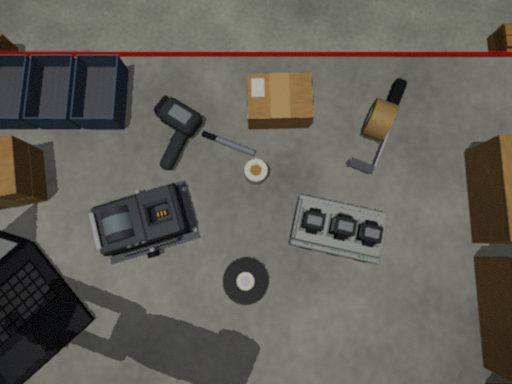

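View pics/wrist0.png

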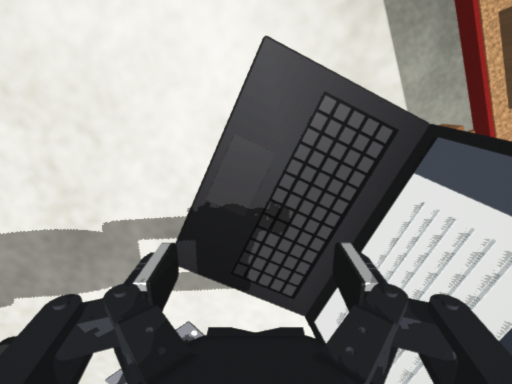

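The scene shows the charger around (260,172) and the printer around (352,265). In the top view they are near (340,228) and (143,220), and the wrist sees only the laptop. I'll enlarge both to find the tall pack.

Run:
```python
import cv2
a=cv2.imread('pics/scene0.png');b=cv2.imread('pics/top0.png')
cv2.imwrite('pics/c1.png',cv2.resize(a[130:205,215:305],None,fx=7,fy=7,interpolation=2))
cv2.imwrite('pics/c2.png',cv2.resize(b[185:270,280:395],None,fx=6.9,fy=6.9,interpolation=2))
cv2.imwrite('pics/c3.png',cv2.resize(b[170:270,80:205],None,fx=6,fy=6,interpolation=2))
cv2.imwrite('pics/c4.png',cv2.resize(a[205:330,280:425],None,fx=4.8,fy=4.8,interpolation=2))
```

```text
(no output)
```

View pics/c1.png

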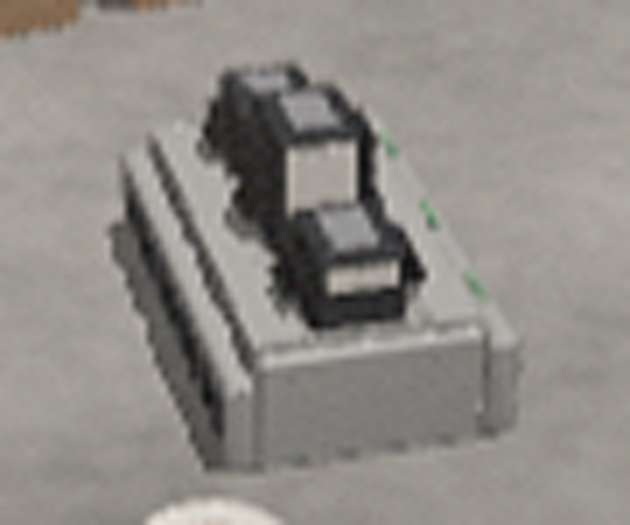

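View pics/c2.png

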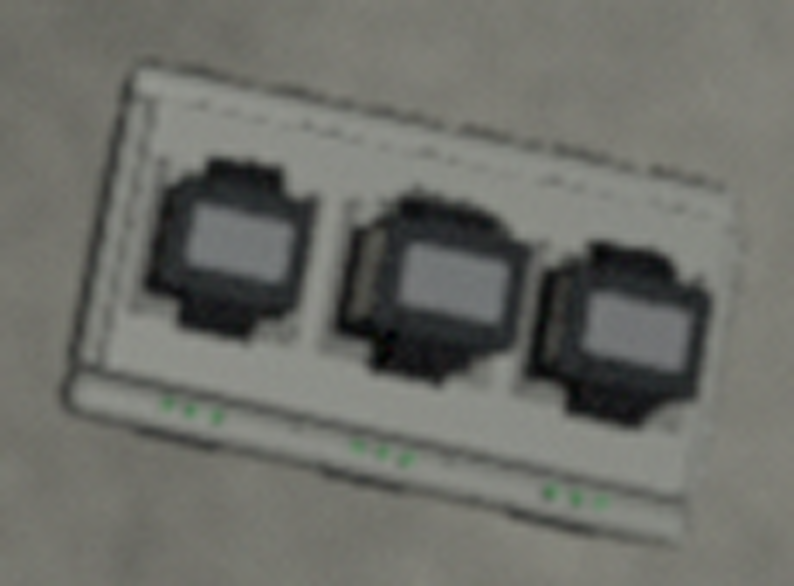

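View pics/c3.png

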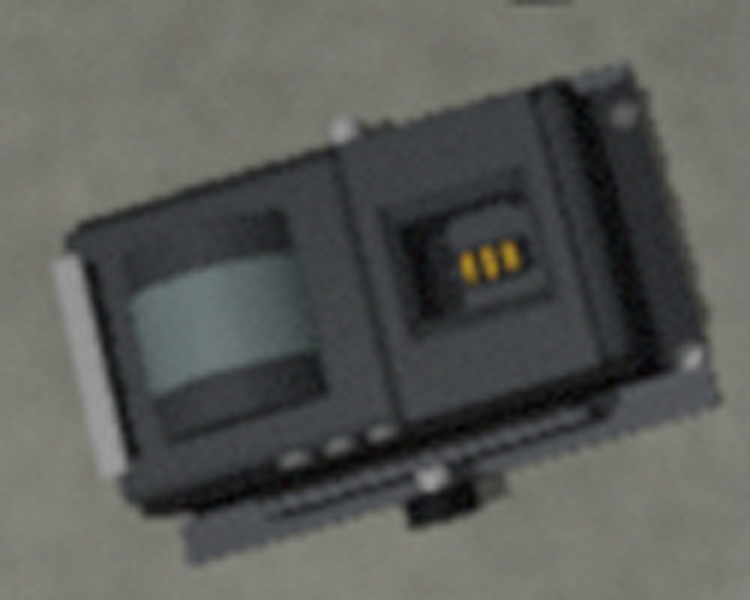

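View pics/c4.png

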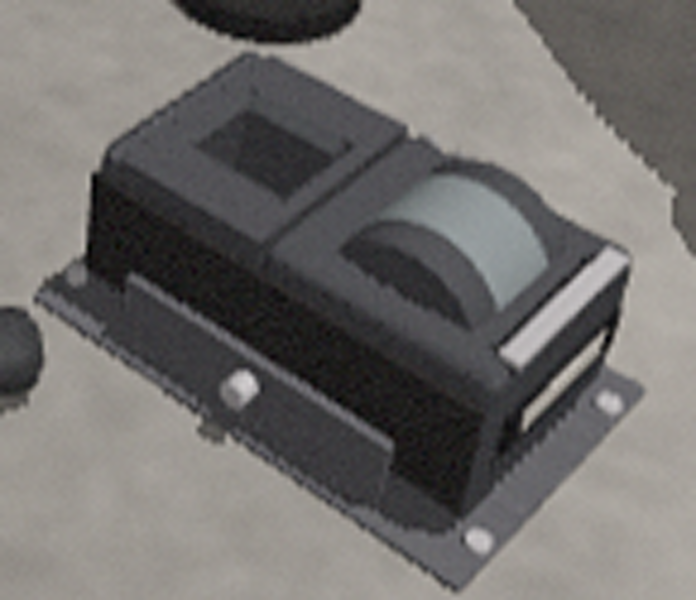

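Run:
```python
from h import *
for n,a,b in (('left',(314.8,220.1),(265,162.1)),('mid',(345.9,225.9),(259,145.4)),('right',(373,232.8),(252.9,141.4))):
    print(n,tri([('top0',a),('scene0',b)]), onz('top0',a,80),onz('top0',a,100))
# well mouth corners in c3, and in c4
t=[(380,210),(520,175),(555,295),(415,338)]; s=[(247,85),(355,145),(288,197),(198,148)]
import itertools
T=[np.array(p)/6+(80,170) for p in t]; S=[np.array(p)/4.8+(280,205) for p in s]
print(tri([('top0',sum(T)/4),('scene0',sum(S)/4)]), onz('top0',sum(T)/4,80), onz('top0',sum(T)/4,92))
```

```text
left (array([ 520.65264228, -135.33052325,   79.39219097]), [np.float64(0.7846221724758656), np.float64(0.7846221724757179)]) [ 521.26068682 -135.67078065   80.        ] [ 519.52148124 -132.31466759  100.        ]
mid (array([ 507.79872642, -196.43135074,   98.54427095]), [np.float64(0.5404406837902682), np.float64(0.540440683790276)]) [ 509.58731972 -201.42811979   80.        ] [ 508.14965523 -196.37339312  100.        ]
right (array([ 495.88112923, -258.01887358,   80.83737994]), [np.float64(0.3836680590426463), np.float64(0.38366805904272766)]) [ 495.60327995 -258.06747988   80.        ] [ 494.52684481 -251.54967108  100.        ]
(array([533.04013755, 202.62028298,  83.50262855]), [np.float64(1.2576490706234487), np.float64(1.2576490706236165)]) [534.3905673  202.77642952  80.        ] [533.1435449  199.54452891  92.        ]
```

The tall pack is the one in the middle bay, with its top at z≈99 and x,y≈(508,-196). The short packs' tops measure z≈80. I'll write a planner that prints rows and move over the pack.

```bash
cat > plan.py <<'E'
import sys
from h import *
def plan(tgt,head,n=5,claw=-1,step=0.040,lag=1.0):
    s=status.sense(); p=np.array(s['ee_pos'],float); R=np.array(s['tool_rot'])
    h=np.arctan2(R[1,0],R[0,0]); rows=[]
    for i in range(n):
        d=np.array(tgt)-p; L=np.linalg.norm(d); d=d*min(1,step*1000/max(L,1e-6))
        dh=(head-h+np.pi)%(2*np.pi)-np.pi; dh=np.clip(dh,-.12,.12)
        x=np.array([np.cos(h),np.sin(h),0]);z=np.array([np.sin(h),-np.cos(h),0])*-1
        # z = x cross (0,0,-1)
        z=np.cross(x,[0,0,-1.])
        rows.append("%.4f %.4f %.4f %.3f %g"%(d@x/1e3,-d[2]/1e3,d@z/1e3,-dh,claw))
        p=p+d; h+=dh
    print('now',s['t'],np.round(s['ee_pos'],1),'head',round(float(np.arctan2(R[1,0],R[0,0])),4),'F',np.round(s['contact_force'],1),'w',round(float(s['grip_width']),3)); print('tilt',np.round(R[:,1],4)); print("; ".join(rows))
if __name__=='__main__':
    a=[float(v) for v in sys.argv[1:]]
    plan(a[:3],a[3],int(a[4]) if len(a)>4 else 5,a[5] if len(a)>5 else -1, a[6] if len(a)>6 else .04)
E
python3 plan.py 508 -196 200 -0.2 20
```

```text
now 0.15 [212.4 533.9 193.9] head 1.192 F [-0.4 -0.5  0.5] w 1.002
tilt [-6.0e-04 -1.3e-03 -1.0e+00]
-0.0289 -0.0003 -0.0277 0.120 -1; -0.0254 -0.0003 -0.0309 0.120 -1; -0.0215 -0.0003 -0.0337 0.120 -1; -0.0173 -0.0003 -0.0361 0.120 -1; -0.0129 -0.0003 -0.0379 0.120 -1; -0.0082 -0.0003 -0.0391 0.120 -1; -0.0035 -0.0003 -0.0398 0.120 -1; 0.0013 -0.0003 -0.0400 0.120 -1; 0.0061 -0.0003 -0.0395 0.120 -1; 0.0108 -0.0003 -0.0385 0.120 -1; 0.0153 -0.0003 -0.0370 0.120 -1; 0.0196 -0.0003 -0.0349 0.072 -1; 0.0221 -0.0003 -0.0334 -0.000 -1; 0.0221 -0.0003 -0.0334 -0.000 -1; 0.0221 -0.0003 -0.0334 -0.000 -1; 0.0221 -0.0003 -0.0334 -0.000 -1; 0.0221 -0.0003 -0.0334 -0.000 -1; 0.0221 -0.0003 -0.0334 -0.000 -1; 0.0221 -0.0003 -0.0334 -0.000 -1; 0.0152 -0.0002 -0.0229 -0.000 -1
```

>>> {"api": "jog_arm", "payload": {
  "series": "-0.029 -0.002 -0.028 0.12 -1; -0.025 -0.002 -0.031 0.12 -1; -0.021 -0.002 -0.034 0.12 -1; -0.017 -0.002 -0.036 0.12 -1; -0.013 -0.002 -0.038 0.12 -1"
}}

```text
t: 0.57
ee_pos: [286.9, 348.3, 200.3]
tool_rot: [[0.838, -0.003, -0.546], [0.546, -0.002, 0.838], [-0.004, -1.0, 0.0]]
contact_force: [1.7, -0.2, -0.2]
grip_width: 1.0
```

```bash
python3 plan.py 508 -196 210 -0.2 15
```

```text
now 0.5667 [286.9 348.3 200.3] head 0.5774 F [ 1.7 -0.2 -0.2] w 1.0
tilt [-0.0032 -0.0018 -1.    ]
-0.0076 -0.0007 -0.0393 0.120 -1; -0.0029 -0.0007 -0.0399 0.120 -1; 0.0019 -0.0007 -0.0399 0.120 -1; 0.0067 -0.0007 -0.0394 0.120 -1; 0.0114 -0.0007 -0.0383 0.120 -1; 0.0159 -0.0007 -0.0367 0.120 -1; 0.0202 -0.0007 -0.0345 0.057 -1; 0.0221 -0.0007 -0.0333 -0.000 -1; 0.0221 -0.0007 -0.0333 -0.000 -1; 0.0221 -0.0007 -0.0333 -0.000 -1; 0.0221 -0.0007 -0.0333 -0.000 -1; 0.0221 -0.0007 -0.0333 -0.000 -1; 0.0221 -0.0007 -0.0333 -0.000 -1; 0.0221 -0.0007 -0.0333 -0.000 -1; 0.0153 -0.0005 -0.0230 -0.000 -1
```

>>> {"api": "jog_arm", "payload": {
  "series": "-0.008 -0.002 -0.039 0.12 -1; -0.003 -0.002 -0.040 0.12 -1; 0.002 -0.002 -0.040 0.12 -1; 0.007 -0.002 -0.039 0.12 -1; 0.011 -0.002 -0.038 0.12 -1"
}}

```text
t: 0.98
ee_pos: [359.5, 153.7, 210.3]
tool_rot: [[0.999, -0.003, 0.048], [-0.048, -0.003, 0.999], [-0.003, -1.0, -0.003]]
contact_force: [1.4, -0.5, 0.2]
grip_width: 1.001
```

>>> {"api": "jog_arm", "payload": {
  "series": "0.016 -0.001 -0.037 0.12 -1; 0.020 0 -0.034 0.057 -1; 0.022 0 -0.033 0 -1; 0.022 0 -0.033 0 -1; 0.022 0 -0.033 0 -1"
}}

```text
t: 1.4
ee_pos: [428.6, -42.3, 212.5]
tool_rot: [[0.972, 0.0, 0.237], [-0.237, -0.002, 0.972], [0.0, -1.0, -0.002]]
contact_force: [1.4, 0.4, -0.2]
grip_width: 1.002
```

```bash
python3 plan.py 508 -196 210 -0.2 6
```

```text
now 1.4 [428.6 -42.3 212.5] head -0.2388 F [ 1.4  0.4 -0.2] w 1.002
tilt [ 1.0e-04 -1.8e-03 -1.0e+00]
0.0262 0.0006 -0.0302 -0.039 -1; 0.0250 0.0006 -0.0312 -0.000 -1; 0.0250 0.0006 -0.0312 -0.000 -1; 0.0250 0.0006 -0.0312 -0.000 -1; 0.0082 0.0002 -0.0102 -0.000 -1; 0.0000 -0.0000 0.0000 -0.000 -1
```

>>> {"api": "jog_arm", "payload": {
  "series": "0.026 0 -0.030 -0.036 -0.3; 0.025 0 -0.031 0 -0.3; 0.025 0 -0.031 0 -0.3; 0.025 0 -0.031 0 -0.3; 0.008 0 -0.010 0 -0.3"
}}

```text
t: 1.82
ee_pos: [508.7, -208.5, 211.7]
tool_rot: [[0.978, 0.0, 0.206], [-0.206, -0.003, 0.978], [0.001, -1.0, -0.003]]
contact_force: [0.4, 0.3, -0.0]
grip_width: 0.648
```

```bash
python3 plan.py 508 -196 210 -0.2 2; python3 -c "
from h import *
snap('wrist','w1')"
```

```text
now 1.8167 [ 508.7 -208.5  211.7] head -0.2078 F [ 0.4  0.3 -0. ] w 0.648
tilt [ 4.0e-04 -2.9e-03 -1.0e+00]
-0.0033 0.0017 0.0121 -0.008 -1; 0.0000 -0.0000 0.0000 -0.000 -1
```

View pics/w1.png

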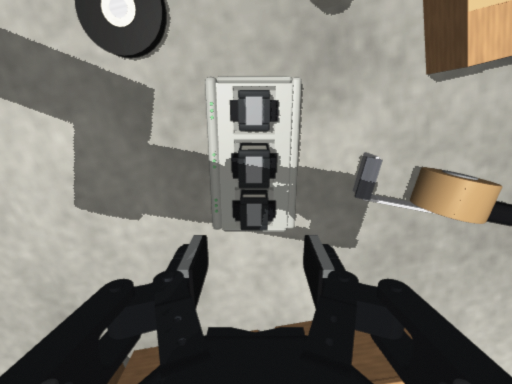

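Claw closure maps linearly to width. All three packs are in the wrist view in column 255, at rows 110, 167 and 210, and the tall one is in the middle. I'm going lower for precision.

>>> {"api": "jog_arm", "payload": {
  "series": "-0.003 0.030 0.012 -0.008 -0.3; 0 0.030 0 0 -0.3; 0 0 0 0 -0.3"
}}

```text
t: 2.12
ee_pos: [509.2, -197.6, 150.1]
tool_rot: [[0.979, 0.002, 0.203], [-0.203, -0.003, 0.979], [0.003, -1.0, -0.002]]
contact_force: [-1.2, 0.5, -0.6]
grip_width: 0.648
```

```bash
python3 plan.py 508 -196 150 -0.2 2; python3 -c "
from h import *
snap('wrist','w2')
for f in ('w1','w2'):
  for p in ((508,-196.5,100),(508,-196.5,75)): print(f,proj(f,p))
s=status.sense(); print(proj('w2',s['ee_pos']))"
```

```text
now 2.1167 [ 509.2 -197.6  150.1] head -0.2045 F [-1.2  0.5 -0.6] w 0.648
tilt [ 0.002  -0.0029 -1.    ]
-0.0015 0.0001 0.0013 -0.004 -1; 0.0000 -0.0000 0.0000 -0.000 -1
w1 [253.30937133 170.80317971]
w1 [253.44143691 166.07666387]
w2 [254.77964863 197.88297083]
w2 [254.76647995 189.7595283 ]
[258.42504365 222.6481159 ]
```

View pics/w2.png

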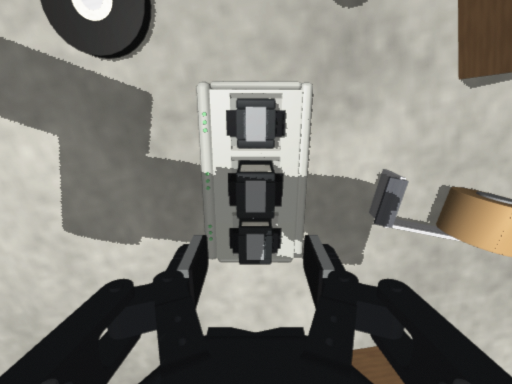

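Run:
```python
import cv2,numpy as np
a=cv2.imread('pics/w2.png')[75:270,185:325]
b=(255*(a/255.)**.6).astype('uint8')
cv2.imwrite('pics/c5.png',cv2.resize(b,None,fx=3.0*1,fy=3,interpolation=2))
b=b[85:170,20:120]; cv2.imwrite('pics/c6.png',cv2.resize(b,None,fx=7,fy=7,interpolation=2))
```

```text
(no output)
```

View pics/c6.png

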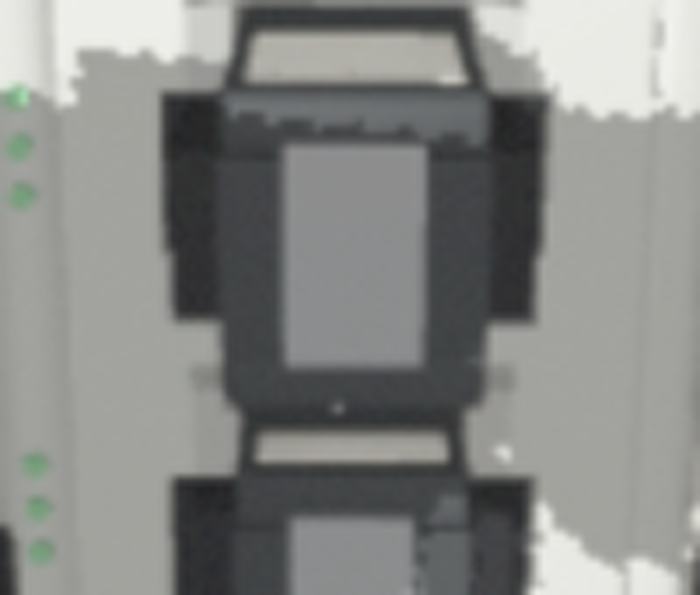

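```bash
python3 - <<'E'
from h import *
c=lambda x,y:(x/7+205-0.5+0.07,y/7+160-.43)
L=[c(285,145),c(427,145),c(425,368),c(285,368)]
m=np.mean(L,0); print(m,onz('w2',m,100))
P=[onz('w2',p,100) for p in L]
for i in range(4): d=P[(i+1)%4]-P[i]; print(np.linalg.norm(d).round(1),np.arctan2(d[1],d[0]).round(3))
# w1 & w2 label by mask
for f,(u0,u1,v0,v1) in (('w1',(235,275,150,186)),('w2',(235,275,178,215))):
    im=np.load('pics/'+f+'.npz')['im'][v0:v1,u0:u1]; print(f); print(im[::3,::3,0])
print(tri([('w2',m),('top0',(345.9,225.9)),('scene0',(259,145.4))]))
E
sed -n 1p /dev/null
```

```text
[255.35571429 196.21285714] [ 508.83175086 -195.05015286  100.        ]
17.9 -0.205
30.3 -1.772
18.4 2.936
30.3 1.355
w1
[[170 111  48  55  52  48  46  47  47  46  46  40 103 108]
 [ 39  40  62  64  63  63  61  61  60  59  58  53  37  42]
 [ 11  29  45  49 110 112 111 110 111  77  49  44  12  15]
 [ 30  47  55  70 176 175 175 175 176 117  52  52  29  29]
 [ 17  46  55  73 174 175 174 174 174 118  53  53  23  30]
 [ 16  23  26  32  93 145 121 159 173 118  52  51  30  29]
 [ 14  22  27  29  89  90  89  90  89  53  30  44  17  18]
 [ 13  22  28  28  89  89  89  90  91  43  26  26  16  16]
 [ 16  22  25  28  89  90  90  90  89  44  26  26  15  27]
 [ 23  26  26  28  88  90  91  90  90  43  27  26  25  36]
 [110  70  26  28  88  90  89  90  89  41  26  35 110 114]
 [114  75  28  28  44  44  44  45  45  29  27  33 117 206]]
w2
[[ 13  27  29  31  27  46  33  37  52  35  56  51  52  37]
 [ 13  24  22  30  91  91  91  90  91  91  76  24  25  24]
 [ 19  28  28  35  95  95  95  95  95  94  81  28  27  27]
 [ 20  28  28  35  96  95  95  95  95  94  80  28  28  27]
 [ 19  27  29  34  95  94  95  94  93  94  80  27  27  25]
 [ 19  27  28  35  94  95  95  94  94  93  66  27  27  26]
 [ 19  27  26  34  93  94  93  94  94  94  67  28  27  24]
 [ 18  26  27  33  94  93  94  94  94  94  67  28  27  25]
 [ 18  28  28  33  94  94  93  94  93  94  67  27  26  24]
 [ 41  27  26  34  93  94  94  94  95  95  67  28  27  28]
 [108  27  26  33  94  94  93  94  95  94  55  26  27  66]
 [107  27  27  30  86  86  87  86  86  86  52  27  32  78]
 [ 82  26  28  28  29  28  28  28  28  28  28  28  29  61]]
(array([ 508.19167305, -195.93145067,   98.74272044]), [np.float64(0.7072516649035501), np.float64(0.7373886476531969), np.float64(0.6546398029001571)])
```

Label centre at z=100 is about (508.5,-195.5) and the heading is about -0.204. The pack (column 255.4) lies on the finger mid-line (255.5). Next I shift about 2 mm along tool z and descend.

>>> {"api": "jog_arm", "payload": {
  "series": "0 0.025 0.001 0 -0.25; 0 0.025 0.001 0 -0.25; 0 0.015 0 0 -0.25; 0 0.010 0 0 -0.25; 0 0.004 0 0 -0.25"
}}

```text
t: 2.58
ee_pos: [516.6, -195.0, 81.0]
tool_rot: [[0.98, 0.019, 0.2], [-0.2, -0.009, 0.98], [0.021, -1.0, -0.005]]
contact_force: [0.1, -0.1, 0.7]
grip_width: 0.627
```

```bash
python3 -c "
from h import *
snap('wrist','w3')
s=status.sense(); print(np.round(s['ee_pos'],1),np.round(s['contact_force'],1),s['joint_pos'])"
```

```text
[ 516.7 -195.1   81. ] [ 0.4  1.3 -0.4] [-3.81315626e-01  3.70849801e-01  1.79915001e+00 -9.22856343e-04
  9.50338065e-01 -1.79656906e-01]
```

View pics/w3.png

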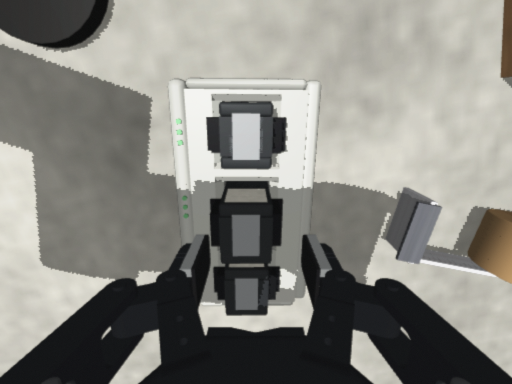

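Fast descent made the tool drift about 7 mm in x and tilt 0.02 rad (pack at column 246, finger mid at 254). I'll back up gently and see whether the tilt reverses.

>>> {"api": "jog_arm", "payload": {
  "series": "0 -0.015 0 0 -0.25; 0 -0.015 0 0 -0.25"
}}

```text
t: 2.8
ee_pos: [515.0, -193.8, 111.0]
tool_rot: [[0.98, 0.015, 0.199], [-0.199, -0.007, 0.98], [0.016, -1.0, -0.004]]
contact_force: [0.6, -0.4, 0.6]
grip_width: 0.622
```

>>> {"api": "jog_arm", "payload": {
  "series": "-0.004 -0.002 0 0 -0.25; -0.003 0 0 0 -0.25"
}}

```text
t: 2.97
ee_pos: [511.3, -193.4, 118.2]
tool_rot: [[0.98, 0.025, 0.199], [-0.199, -0.011, 0.98], [0.026, -1.0, -0.005]]
contact_force: [0.2, 0.5, -0.7]
grip_width: 0.621
```

>>> {"api": "jog_arm", "payload": {
  "series": "0 0 0 0 -0.25"
}}

```text
t: 3.05
ee_pos: [511.2, -193.3, 119.2]
tool_rot: [[0.98, 0.026, 0.199], [-0.198, -0.011, 0.98], [0.028, -1.0, -0.006]]
contact_force: [-0.4, 0.9, -0.7]
grip_width: 0.627
```

>>> {"api": "jog_arm", "payload": {
  "series": "0 0 0 0 -0.25"
}}

```text
t: 3.13
ee_pos: [511.1, -193.3, 119.5]
tool_rot: [[0.98, 0.027, 0.199], [-0.198, -0.011, 0.98], [0.029, -1.0, -0.006]]
contact_force: [0.1, -0.2, -0.1]
grip_width: 0.626
```

>>> {"api": "jog_arm", "payload": {
  "series": "0 -0.030 0 0 -0.25"
}}

```text
t: 3.22
ee_pos: [506.3, -191.4, 144.6]
tool_rot: [[0.98, 0.016, 0.199], [-0.199, -0.007, 0.98], [0.017, -1.0, -0.004]]
contact_force: [0.2, 0.5, 0.0]
grip_width: 0.625
```

>>> {"api": "jog_arm", "payload": {
  "series": "0 0 0 0 -0.25"
}}

```text
t: 3.3
ee_pos: [509.2, -192.6, 149.0]
tool_rot: [[0.98, 0.024, 0.199], [-0.199, -0.01, 0.98], [0.026, -1.0, -0.005]]
contact_force: [1.6, -1.0, 0.5]
grip_width: 0.627
```

>>> {"api": "jog_arm", "payload": {
  "series": "0 -0.020 0 0 -0.25; 0 -0.020 0 0 -0.25; 0 -0.020 0 0 -0.25"
}}

```text
t: 3.55
ee_pos: [504.3, -190.6, 205.6]
tool_rot: [[0.98, 0.013, 0.199], [-0.199, -0.006, 0.98], [0.014, -1.0, -0.003]]
contact_force: [1.0, 0.2, -0.2]
grip_width: 0.624
```

>>> {"api": "jog_arm", "payload": {
  "series": "0 0 0 0 -0.25"
}}

```text
t: 3.63
ee_pos: [506.4, -191.5, 209.1]
tool_rot: [[0.98, 0.02, 0.199], [-0.199, -0.009, 0.98], [0.022, -1.0, -0.004]]
contact_force: [0.9, -0.2, 0.5]
grip_width: 0.626
```

>>> {"api": "jog_arm", "payload": {
  "series": "0 0 0 0 -0.25"
}}

```text
t: 3.72
ee_pos: [506.3, -191.5, 208.8]
tool_rot: [[0.98, 0.02, 0.199], [-0.199, -0.009, 0.98], [0.022, -1.0, -0.004]]
contact_force: [0.1, -0.7, -0.4]
grip_width: 0.624
```

>>> {"api": "jog_arm", "payload": {
  "series": "0 -0.02 0 0 -0.25; 0 -0.02 0 0 -0.25; 0 -0.02 0 0 -0.25; 0 -0.02 0 0 -0.25; 0 -0.02 0 0 -0.25"
}}

```text
t: 4.13
ee_pos: [499.9, -188.9, 300.4]
tool_rot: [[0.98, -0.0, 0.199], [-0.199, -0.0, 0.98], [-0.0, -1.0, -0.0]]
contact_force: [0.1, -0.2, -0.4]
grip_width: 0.625
```

>>> {"api": "jog_arm", "payload": {
  "series": "0 0.03 0 0 -0.25; 0 0 0 0 -0.25; 0 0 0 0 -0.25"
}}

```text
t: 4.38
ee_pos: [500.9, -189.4, 271.3]
tool_rot: [[0.98, 0.004, 0.199], [-0.199, -0.002, 0.98], [0.004, -1.0, -0.001]]
contact_force: [1.0, -0.5, 1.2]
grip_width: 0.621
```

>>> {"api": "jog_arm", "payload": {
  "series": "0 0.03 0 0 -0.25; 0 0 0 0 -0.25; 0 0 0 0 -0.25"
}}

```text
t: 4.63
ee_pos: [501.8, -189.7, 241.4]
tool_rot: [[0.98, 0.003, 0.199], [-0.199, -0.002, 0.98], [0.004, -1.0, -0.001]]
contact_force: [0.4, -0.5, 0.2]
grip_width: 0.625
```

>>> {"api": "jog_arm", "payload": {
  "series": "0.008 0.03 -0.0045 0.004 -0.25; 0 0 0 0 -0.25; 0 0.03 0 0 -0.25; 0 0 0 0 -0.25"
}}

```text
t: 4.97
ee_pos: [512.9, -197.4, 187.2]
tool_rot: [[0.979, 0.012, 0.203], [-0.203, -0.005, 0.979], [0.013, -1.0, -0.002]]
contact_force: [-1.1, 0.3, -1.0]
grip_width: 0.623
```

>>> {"api": "jog_arm", "payload": {
  "series": "0 0.03 0 0 -0.25; 0 0 0 0 -0.25; 0 0.025 0 0 -0.25; 0 0 0 0 -0.25"
}}

```text
t: 5.3
ee_pos: [519.4, -199.7, 142.9]
tool_rot: [[0.979, 0.025, 0.203], [-0.203, -0.01, 0.979], [0.027, -1.0, -0.005]]
contact_force: [-0.7, 1.2, -1.3]
grip_width: 0.628
```

```bash
python3 plan.py 509 -195.7 110 -0.204 1 -.25; python3 -c "
from h import *
snap('wrist','w4')"
```

```text
now 5.3 [ 519.4 -199.7  142.9] head -0.2046 F [-0.7  1.2 -1.3] w 0.628
tilt [ 0.0251 -0.0101 -0.9996]
-0.0110 0.0329 0.0018 -0.001 -0.25
```

View pics/w4.png

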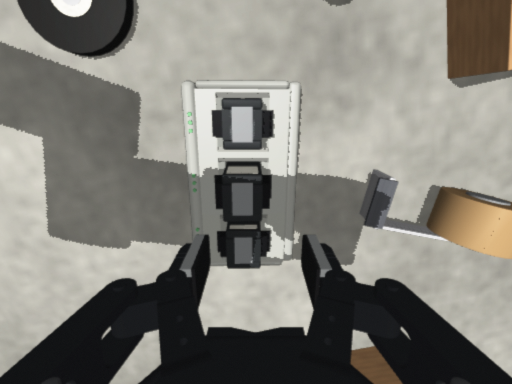

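Two settling rows per burst keep the tool upright, but one isn't enough. I'll undo the tilt with a steady climb and descend again with two.

>>> {"api": "jog_arm", "payload": {
  "series": "0 -0.02 0 0 -0.25; 0 -0.02 0 0 -0.25; 0 -0.02 0 0 -0.25; 0 -0.02 0 0 -0.25; 0 -0.02 0 0 -0.25"
}}

```text
t: 5.77
ee_pos: [521.7, -200.4, 264.6]
tool_rot: [[0.978, 0.044, 0.203], [-0.202, -0.018, 0.979], [0.047, -0.999, -0.008]]
contact_force: [1.3, -0.4, 0.1]
grip_width: 0.627
```

>>> {"api": "jog_arm", "payload": {
  "series": "0 0 0 0 -0.25; 0 0 0 0 -0.25"
}}

```text
t: 5.93
ee_pos: [525.5, -201.8, 277.4]
tool_rot: [[0.977, 0.063, 0.203], [-0.202, -0.025, 0.979], [0.067, -0.998, -0.012]]
contact_force: [0.8, -0.6, -0.2]
grip_width: 0.628
```

```bash
cat > j.py <<'E'
from h import *
s=status.sense(); R=np.array(s['tool_rot']); q=np.array(s['joint_pos'])
print(round(s['t'],2),'q',np.round(q,4).tolist(),'dq',np.round(s['joint_velocities'],3).tolist(),'tcp',np.round(s['ee_pos'],1).tolist(),'ty',np.round(R[:,1],4)[:2].tolist(),'pitch',round(q[1]+q[2]+q[4]-np.pi,4),'F',np.round(s['contact_force'],1).tolist(),'w',round(float(s['grip_width'])*85,2))
E
python3 j.py
```

```text
5.93 q [-0.3873, 0.2214, 1.4965, 0.0004, 1.3559, -0.1832] dq [0.0, -0.05, -0.098, -0.001, 0.038, -0.001] tcp [525.5, -201.8, 277.4] ty [0.0629, -0.0253] pitch -0.0678 F [0.8, -0.6, -0.2] w 53.41
```

>>> {"api": "jog_arm", "payload": {
  "series": "0 0 0 0 -0.25; 0 0 0 0 -0.25"
}}

```text
t: 6.1
ee_pos: [526.2, -202.0, 281.2]
tool_rot: [[0.977, 0.068, 0.203], [-0.202, -0.027, 0.979], [0.073, -0.997, -0.013]]
contact_force: [0.8, 1.0, -0.4]
grip_width: 0.62
```

```bash
python3 j.py
```

```text
6.1 q [-0.3872, 0.2179, 1.4923, 0.0004, 1.3577, -0.1832] dq [-0.0, -0.012, -0.013, -0.0, 0.009, -0.0] tcp [526.2, -202.0, 281.2] ty [0.0683, -0.0275] pitch -0.0737 F [0.8, 1.0, -0.4] w 52.71
```

>>> {"api": "jog_arm", "payload": {
  "series": "0 0.03 0 0 -0.25"
}}

```text
t: 6.18
ee_pos: [531.3, -204.1, 256.9]
tool_rot: [[0.976, 0.08, 0.203], [-0.201, -0.032, 0.979], [0.085, -0.996, -0.015]]
contact_force: [0.8, 0.2, 0.5]
grip_width: 0.625
```

```bash
python3 j.py
```

```text
6.18 q [-0.3872, 0.229, 1.538, 0.0004, 1.2882, -0.1832] dq [0.0, 0.216, 0.737, -0.0, -0.89, 0.001] tcp [531.3, -204.1, 256.9] ty [0.08, -0.0322] pitch -0.0863 F [0.8, 0.2, 0.5] w 53.15
```

>>> {"api": "jog_arm", "payload": {
  "series": "0 0 0 0 -0.25"
}}

```text
t: 6.27
ee_pos: [528.1, -202.8, 251.2]
tool_rot: [[0.977, 0.069, 0.203], [-0.202, -0.028, 0.979], [0.073, -0.997, -0.013]]
contact_force: [-0.7, 1.3, -1.4]
grip_width: 0.626
```

```bash
python3 j.py
```

```text
6.27 q [-0.3872, 0.2326, 1.5468, 0.0004, 1.2877, -0.1832] dq [0.003, -0.064, -0.16, 0.001, 0.065, 0.002] tcp [528.1, -202.8, 251.2] ty [0.0691, -0.0278] pitch -0.0745 F [-0.7, 1.3, -1.4] w 53.2
```

>>> {"api": "jog_arm", "payload": {
  "series": "0 0 0 0 -0.25"
}}

```text
t: 6.35
ee_pos: [528.0, -202.7, 251.3]
tool_rot: [[0.977, 0.069, 0.203], [-0.202, -0.028, 0.979], [0.073, -0.997, -0.013]]
contact_force: [1.3, -0.3, 1.4]
grip_width: 0.623
```

```bash
python3 j.py
```

```text
6.35 q [-0.3871, 0.2327, 1.5462, 0.0004, 1.2888, -0.1832] dq [-0.001, 0.037, 0.08, -0.001, 0.003, 0.001] tcp [528.0, -202.7, 251.3] ty [0.0686, -0.0275] pitch -0.0739 F [1.3, -0.3, 1.4] w 52.91
```

>>> {"api": "jog_arm", "payload": {
  "series": "0 -0.02 0 0 -0.25; 0 -0.02 0 0 -0.25; 0 -0.02 0 0 -0.25; 0 -0.02 0 0 -0.25; 0 -0.02 0 0 -0.25"
}}

```text
t: 6.77
ee_pos: [518.1, -198.7, 350.2]
tool_rot: [[0.978, 0.052, 0.203], [-0.202, -0.021, 0.979], [0.055, -0.998, -0.01]]
contact_force: [0.6, 0.2, -0.1]
grip_width: 0.626
```

```bash
python3 j.py
```

```text
6.77 q [-0.3873, 0.1998, 1.3482, 0.0004, 1.5378, -0.1832] dq [-0.0, -0.047, -0.556, 0.0, 0.606, 0.001] tcp [518.1, -198.7, 350.2] ty [0.0518, -0.0207] pitch -0.0558 F [0.6, 0.2, -0.1] w 53.24
```

>>> {"api": "jog_arm", "payload": {
  "series": "0 0.03 0 0 -0.25; 0 0 0 0 -0.25; 0 0 0 0 -0.25"
}}

```text
t: 7.02
ee_pos: [521.3, -200.1, 327.9]
tool_rot: [[0.977, 0.062, 0.203], [-0.202, -0.025, 0.979], [0.066, -0.998, -0.012]]
contact_force: [1.1, -0.4, 1.0]
grip_width: 0.627
```

```bash
python3 j.py
```

```text
7.02 q [-0.3873, 0.2016, 1.3999, 0.0004, 1.4731, -0.1831] dq [0.0, 0.026, 0.084, -0.0, 0.013, -0.0] tcp [521.3, -200.1, 327.9] ty [0.0622, -0.0249] pitch -0.0671 F [1.1, -0.4, 1.0] w 53.26
```

>>> {"api": "jog_arm", "payload": {
  "series": "0 -0.03 0 0 -0.25; 0 0.03 0 0 -0.25; 0 0 0 0 -0.25; 0 0 0 0 -0.25"
}}

```text
t: 7.35
ee_pos: [518.9, -199.1, 329.8]
tool_rot: [[0.978, 0.057, 0.203], [-0.202, -0.023, 0.979], [0.06, -0.998, -0.011]]
contact_force: [0.3, -0.5, 0.7]
grip_width: 0.623
```

```bash
python3 j.py
```

```text
7.35 q [-0.3873, 0.2004, 1.3967, 0.0004, 1.4834, -0.1831] dq [0.0, 0.033, 0.119, -0.001, 0.025, 0.0] tcp [518.9, -199.1, 329.8] ty [0.0567, -0.0227] pitch -0.0611 F [0.3, -0.5, 0.7] w 52.96
```

>>> {"api": "jog_arm", "payload": {
  "series": "-0.04 0 0 0 -0.25"
}}

```text
t: 7.43
ee_pos: [485.0, -192.5, 326.4]
tool_rot: [[0.978, 0.058, 0.202], [-0.201, -0.023, 0.979], [0.062, -0.998, -0.01]]
contact_force: [-0.3, -1.1, -0.1]
grip_width: 0.628
```

```bash
python3 j.py
```

```text
7.43 q [-0.4012, 0.1428, 1.4764, 0.0019, 1.4599, -0.1982] dq [-0.193, -0.908, 1.058, -0.006, -0.16, -0.191] tcp [485.0, -192.5, 326.4] ty [0.0582, -0.0226] pitch -0.0624 F [-0.3, -1.1, -0.1] w 53.36
```

>>> {"api": "jog_arm", "payload": {
  "series": "0 0 0 0 -0.25; 0 0 0 0 -0.25"
}}

```text
t: 7.6
ee_pos: [480.8, -191.6, 330.2]
tool_rot: [[0.978, 0.058, 0.203], [-0.202, -0.023, 0.979], [0.061, -0.998, -0.011]]
contact_force: [-0.1, -1.1, -0.0]
grip_width: 0.629
```

```bash
python3 j.py
```

```text
7.6 q [-0.4023, 0.1352, 1.4765, 0.0013, 1.4676, -0.1986] dq [-0.007, -0.065, 0.012, -0.011, 0.09, -0.005] tcp [480.8, -191.6, 330.2] ty [0.0578, -0.0232] pitch -0.0624 F [-0.1, -1.1, -0.0] w 53.44
```

>>> {"api": "jog_arm", "payload": {
  "series": "0.04 0 0 0 -0.25"
}}

```text
t: 7.68
ee_pos: [514.4, -198.4, 335.2]
tool_rot: [[0.977, 0.055, 0.204], [-0.203, -0.023, 0.979], [0.058, -0.998, -0.011]]
contact_force: [0.1, -0.6, 1.1]
grip_width: 0.62
```

```bash
python3 j.py
```

```text
7.68 q [-0.3887, 0.1931, 1.3928, -0.0006, 1.4963, -0.1835] dq [0.186, 0.871, -1.291, 0.005, 0.177, 0.192] tcp [514.4, -198.4, 335.2] ty [0.0547, -0.023] pitch -0.0593 F [0.1, -0.6, 1.1] w 52.72
```

>>> {"api": "jog_arm", "payload": {
  "series": "0 0 0 0 -0.25; 0 0 0 0 -0.25"
}}

```text
t: 7.85
ee_pos: [522.2, -200.6, 337.3]
tool_rot: [[0.977, 0.062, 0.203], [-0.202, -0.025, 0.979], [0.066, -0.998, -0.012]]
contact_force: [-0.1, 0.0, 0.1]
grip_width: 0.624
```

```bash
python3 j.py
```

```text
7.85 q [-0.3874, 0.2021, 1.3767, 0.0001, 1.4959, -0.1829] dq [0.009, 0.07, -0.107, 0.013, -0.057, 0.005] tcp [522.2, -200.6, 337.3] ty [0.062, -0.0252] pitch -0.0669 F [-0.1, 0.0, 0.1] w 53.01
```

>>> {"api": "jog_arm", "payload": {
  "series": "0 -0.041 0 0 -0.25; 0 0.041 0 0 -0.25; 0 -0.041 0 0 -0.25; 0 0.041 0 0 -0.25; 0 0 0 0 -0.25"
}}

```text
t: 8.27
ee_pos: [502.4, -192.2, 330.0]
tool_rot: [[0.979, -0.007, 0.202], [-0.202, 0.003, 0.979], [-0.007, -1.0, 0.002]]
contact_force: [0.9, 0.6, -0.5]
grip_width: 0.627
```

```bash
python3 j.py
```

```text
8.27 q [-0.387, 0.2113, 1.3805, 0.0003, 1.5574, -0.1832] dq [-0.0, -0.101, -0.034, 0.0, 0.059, -0.002] tcp [502.4, -192.2, 330.0] ty [-0.0069, 0.0031] pitch 0.0076 F [0.9, 0.6, -0.5] w 53.32
```

>>> {"api": "jog_arm", "payload": {
  "series": "0 0 0 0 -0.25"
}}

```text
t: 8.35
ee_pos: [502.9, -192.4, 331.7]
tool_rot: [[0.979, -0.004, 0.202], [-0.202, 0.002, 0.979], [-0.005, -1.0, 0.001]]
contact_force: [1.1, -0.2, 0.3]
grip_width: 0.62
```

```bash
python3 j.py
```

```text
8.35 q [-0.387, 0.2103, 1.3777, 0.0003, 1.5584, -0.1832] dq [-0.002, 0.022, 0.025, 0.0, -0.018, -0.0] tcp [502.9, -192.4, 331.7] ty [-0.0043, 0.0021] pitch 0.0047 F [1.1, -0.2, 0.3] w 52.7
```

The up-down wiggle removed the tilt. I'm descending in settled bursts and making the x/z correction on the first.

>>> {"api": "jog_arm", "payload": {
  "series": "0.0066 0.040 -0.002 0 -0.25; 0 0 0 0 -0.25; 0 0 0 0 -0.25"
}}

```text
t: 8.6
ee_pos: [513.9, -197.7, 299.7]
tool_rot: [[0.979, 0.012, 0.202], [-0.202, -0.004, 0.979], [0.013, -1.0, -0.002]]
contact_force: [0.2, -0.5, 1.2]
grip_width: 0.622
```

>>> {"api": "jog_arm", "payload": {
  "series": "0 0.041 0 0 -0.25; 0 0 0 0 -0.25; 0 0 0 0 -0.25"
}}

```text
t: 8.85
ee_pos: [519.4, -199.8, 268.4]
tool_rot: [[0.979, 0.027, 0.202], [-0.202, -0.011, 0.979], [0.029, -1.0, -0.005]]
contact_force: [1.3, -1.0, 1.5]
grip_width: 0.626
```

>>> {"api": "jog_arm", "payload": {
  "series": "0 0.041 0 0 -0.25; 0 0 0 0 -0.25; 0 0 0 0 -0.25"
}}

```text
t: 9.1
ee_pos: [527.7, -203.2, 239.7]
tool_rot: [[0.978, 0.047, 0.203], [-0.202, -0.019, 0.979], [0.049, -0.999, -0.009]]
contact_force: [1.5, -0.9, 0.9]
grip_width: 0.627
```

>>> {"api": "jog_arm", "payload": {
  "series": "0 0.041 0 0 -0.25; 0 0 0 0 -0.25; 0 0 0 0 -0.25"
}}

```text
t: 9.35
ee_pos: [538.4, -207.5, 212.4]
tool_rot: [[0.977, 0.068, 0.203], [-0.201, -0.027, 0.979], [0.072, -0.997, -0.013]]
contact_force: [0.6, -0.4, 1.5]
grip_width: 0.626
```

```bash
python3 j.py;python3 plan.py 509 -195.7 120 -0.204 1 -.25
```

```text
9.35 q [-0.3881, 0.2714, 1.5909, 0.0006, 1.2059, -0.1846] dq [0.001, 0.021, 0.015, -0.001, 0.03, 0.001] tcp [538.4, -207.5, 212.4] ty [0.0681, -0.0273] pitch -0.0734 F [0.6, -0.4, 1.5] w 53.18
now 9.35 [ 538.4 -207.5  212.4] head -0.2032 F [ 0.6 -0.4  1.5] w 0.626
tilt [ 0.0681 -0.0273 -0.9973]
-0.0128 0.0378 0.0023 0.001 -0.25
```

Bursts of 41 mm saturate and tilt the tool by 0.02 rad each, while 30 mm bursts did not. I'll wiggle again and keep bursts to 25 mm or less.

>>> {"api": "jog_arm", "payload": {
  "series": "0 -0.041 0 0 -0.25; 0 0.041 0 0 -0.25; 0 -0.041 0 0 -0.25; 0 0.041 0 0 -0.25; 0 0 0 0 -0.25"
}}

```text
t: 9.77
ee_pos: [530.5, -204.2, 215.0]
tool_rot: [[0.978, 0.052, 0.202], [-0.202, -0.021, 0.979], [0.055, -0.998, -0.01]]
contact_force: [-1.7, 0.2, -1.0]
grip_width: 0.621
```

>>> {"api": "jog_arm", "payload": {
  "series": "0 0 0 0 -0.25; 0 0 0 0 -0.25"
}}

```text
t: 9.93
ee_pos: [535.5, -206.3, 223.9]
tool_rot: [[0.977, 0.066, 0.203], [-0.201, -0.026, 0.979], [0.07, -0.997, -0.013]]
contact_force: [-0.5, 1.3, 0.5]
grip_width: 0.629
```

```bash
python3 j.py;python3 plan.py 509 -195.7 120 -0.204 1 -.25
```

```text
9.93 q [-0.388, 0.2614, 1.5757, 0.0005, 1.2336, -0.1846] dq [0.001, -0.037, -0.112, 0.001, 0.019, -0.0] tcp [535.5, -206.3, 223.9] ty [0.0658, -0.0263] pitch -0.0709 F [-0.5, 1.3, 0.5] w 53.45
now 9.9333 [ 535.5 -206.3  223.9] head -0.2032 F [-0.5  1.3  0.5] w 0.629
tilt [ 0.0658 -0.0263 -0.9975]
-0.0104 0.0386 0.0019 0.001 -0.25
```

>>> {"api": "jog_arm", "payload": {
  "series": "0 -0.02 0 0 -0.25; 0 -0.02 0 0 -0.25; 0 -0.02 0 0 -0.25; 0 -0.02 0 0 -0.25; 0 -0.02 0 0 -0.25"
}}

```text
t: 10.35
ee_pos: [535.2, -206.2, 343.3]
tool_rot: [[0.975, 0.089, 0.203], [-0.2, -0.036, 0.979], [0.094, -0.995, -0.017]]
contact_force: [0.1, -0.8, 0.5]
grip_width: 0.623
```

>>> {"api": "jog_arm", "payload": {
  "series": "0 0 0 0 -0.25; 0 0 0 0 -0.25"
}}

```text
t: 10.52
ee_pos: [539.4, -207.9, 356.3]
tool_rot: [[0.973, 0.11, 0.203], [-0.2, -0.045, 0.979], [0.117, -0.993, -0.021]]
contact_force: [-0.8, 0.5, -0.6]
grip_width: 0.626
```

>>> {"api": "jog_arm", "payload": {
  "series": "0 -0.041 0 0 -0.25; 0 0.041 0 0 -0.25; 0 -0.041 0 0 -0.25; 0 0.041 0 0 -0.25; 0 0 0 0 -0.25"
}}

```text
t: 10.93
ee_pos: [517.8, -199.1, 343.6]
tool_rot: [[0.978, 0.042, 0.202], [-0.202, -0.016, 0.979], [0.044, -0.999, -0.008]]
contact_force: [-0.0, -0.1, -1.2]
grip_width: 0.624
```

>>> {"api": "jog_arm", "payload": {
  "series": "0 0 0 0 -0.25; 0 0 0 0 -0.25"
}}

```text
t: 11.1
ee_pos: [518.8, -199.4, 345.6]
tool_rot: [[0.978, 0.045, 0.202], [-0.202, -0.018, 0.979], [0.048, -0.999, -0.008]]
contact_force: [0.2, 0.8, 0.1]
grip_width: 0.628
```

```bash
python3 j.py;python3 plan.py 509 -195.7 120 -0.204 1 -.25
```

```text
11.1 q [-0.388, 0.2061, 1.3507, 0.0005, 1.5361, -0.1845] dq [0.0, -0.017, -0.055, -0.001, 0.003, -0.0] tcp [518.8, -199.4, 345.6] ty [0.0452, -0.0179] pitch -0.0486 F [0.2, 0.8, 0.1] w 53.4
now 11.1 [ 518.8 -199.4  345.6] head -0.2033 F [0.2 0.8 0.1] w 0.628
tilt [ 0.0452 -0.0179 -0.9988]
-0.0018 0.0400 0.0003 0.001 -0.25
```

>>> {"api": "jog_arm", "payload": {
  "series": "0 -0.038 0 0 -0.25; 0 0.038 0 0 -0.25; 0 -0.038 0 0 -0.25; 0 0.038 0 0 -0.25; 0 0 0 0 -0.25"
}}

```text
t: 11.52
ee_pos: [500.3, -191.9, 338.0]
tool_rot: [[0.979, -0.014, 0.202], [-0.202, 0.006, 0.979], [-0.015, -1.0, 0.003]]
contact_force: [-0.1, -0.5, -0.5]
grip_width: 0.623
```

>>> {"api": "jog_arm", "payload": {
  "series": "0 0 0 0 -0.25; 0 0 0 0 -0.25"
}}

```text
t: 11.68
ee_pos: [503.9, -193.4, 343.9]
tool_rot: [[0.979, -0.002, 0.202], [-0.202, 0.001, 0.979], [-0.002, -1.0, 0.001]]
contact_force: [-0.4, 0.1, 0.3]
grip_width: 0.624
```

```bash
python3 j.py;python3 plan.py 509 -195.7 120 -0.204 1 -.25
```

```text
11.68 q [-0.388, 0.2097, 1.3493, 0.0005, 1.5849, -0.1845] dq [-0.001, -0.021, -0.099, -0.0, 0.003, -0.001] tcp [503.9, -193.4, 343.9] ty [-0.0019, 0.0013] pitch 0.0022 F [-0.4, 0.1, 0.3] w 53.05
now 11.6833 [ 503.9 -193.4  343.9] head -0.2035 F [-0.4  0.1  0.3] w 0.624
tilt [-0.0019  0.0013 -1.    ]
0.0010 0.0400 -0.0002 0.000 -0.25
```

>>> {"api": "jog_arm", "payload": {
  "series": "0.005 0.020 -0.001 0 -0.25; 0 0 0 0 -0.25; 0 0 0 0 -0.25"
}}

```text
t: 11.93
ee_pos: [517.0, -198.8, 336.6]
tool_rot: [[0.979, 0.025, 0.202], [-0.202, -0.01, 0.979], [0.027, -1.0, -0.004]]
contact_force: [0.1, 0.9, 0.2]
grip_width: 0.625
```

>>> {"api": "jog_arm", "payload": {
  "series": "0 0.025 0 0 -0.25; 0 0 0 0 -0.25; 0 0 0 0 -0.25"
}}

```text
t: 12.18
ee_pos: [522.9, -201.1, 321.0]
tool_rot: [[0.978, 0.043, 0.202], [-0.202, -0.017, 0.979], [0.045, -0.999, -0.008]]
contact_force: [-0.4, 0.0, 1.0]
grip_width: 0.628
```

```bash
python3 j.py
```

```text
12.18 q [-0.3881, 0.2184, 1.3936, 0.0006, 1.4837, -0.1846] dq [-0.002, 0.009, 0.009, 0.001, 0.007, -0.002] tcp [522.9, -201.1, 321.0] ty [0.0426, -0.0168] pitch -0.0458 F [-0.4, 0.0, 1.0] w 53.37
```

>>> {"api": "jog_arm", "payload": {
  "series": "0 0.030 0 0 -0.25; 0 0 0 0 -0.25; 0 0 0 0 -0.25"
}}

```text
t: 12.43
ee_pos: [527.5, -203.0, 298.5]
tool_rot: [[0.978, 0.055, 0.202], [-0.201, -0.022, 0.979], [0.058, -0.998, -0.01]]
contact_force: [-0.4, 0.6, 1.7]
grip_width: 0.629
```

```bash
python3 j.py
```

```text
12.43 q [-0.388, 0.2241, 1.4411, 0.0005, 1.4177, -0.1846] dq [0.001, 0.016, 0.031, 0.0, 0.011, -0.0] tcp [527.5, -203.0, 298.5] ty [0.0545, -0.0217] pitch -0.0587 F [-0.4, 0.6, 1.7] w 53.45
```

>>> {"api": "jog_arm", "payload": {
  "series": "0 0 0 0 -0.25"
}}

```text
t: 12.52
ee_pos: [528.1, -203.2, 300.3]
tool_rot: [[0.978, 0.056, 0.202], [-0.201, -0.022, 0.979], [0.06, -0.998, -0.011]]
contact_force: [-0.7, 0.9, 0.2]
grip_width: 0.623
```

```bash
python3 j.py
```

```text
12.52 q [-0.388, 0.2235, 1.4376, 0.0005, 1.4199, -0.1846] dq [0.002, -0.019, -0.069, 0.001, 0.019, 0.001] tcp [528.1, -203.2, 300.3] ty [0.0563, -0.0224] pitch -0.0606 F [-0.7, 0.9, 0.2] w 52.96
```

>>> {"api": "jog_arm", "payload": {
  "series": "0 0.015 0 0 -0.25"
}}

```text
t: 12.6
ee_pos: [531.4, -204.6, 290.5]
tool_rot: [[0.977, 0.065, 0.202], [-0.201, -0.026, 0.979], [0.069, -0.998, -0.012]]
contact_force: [0.2, -0.2, 1.0]
grip_width: 0.627
```

```bash
python3 j.py
```

```text
12.6 q [-0.388, 0.2264, 1.4581, 0.0005, 1.3866, -0.1846] dq [0.003, 0.077, 0.354, -0.001, -0.423, -0.001] tcp [531.4, -204.6, 290.5] ty [0.0653, -0.0261] pitch -0.0704 F [0.2, -0.2, 1.0] w 53.31
```

>>> {"api": "jog_arm", "payload": {
  "series": "0 0 0 0 -0.25"
}}

```text
t: 12.68
ee_pos: [531.1, -204.4, 290.1]
tool_rot: [[0.977, 0.064, 0.202], [-0.201, -0.025, 0.979], [0.067, -0.998, -0.012]]
contact_force: [-0.4, 0.2, -0.3]
grip_width: 0.624
```

```bash
python3 j.py
```

```text
12.68 q [-0.388, 0.227, 1.4583, 0.0006, 1.3877, -0.1846] dq [0.0, -0.042, -0.129, 0.001, 0.046, -0.002] tcp [531.1, -204.4, 290.1] ty [0.0637, -0.0254] pitch -0.0686 F [-0.4, 0.2, -0.3] w 53.02
```

>>> {"api": "jog_arm", "payload": {
  "series": "0 0 0 0 -0.25"
}}

```text
t: 12.77
ee_pos: [531.9, -204.8, 292.3]
tool_rot: [[0.977, 0.067, 0.203], [-0.201, -0.027, 0.979], [0.071, -0.997, -0.013]]
contact_force: [-0.3, -0.5, 0.4]
grip_width: 0.623
```

```bash
python3 j.py
```

```text
12.77 q [-0.388, 0.226, 1.4545, 0.0006, 1.3892, -0.1846] dq [0.001, 0.004, 0.0, -0.001, 0.012, 0.001] tcp [531.9, -204.8, 292.3] ty [0.0667, -0.0267] pitch -0.0719 F [-0.3, -0.5, 0.4] w 52.98
```

>>> {"api": "jog_arm", "payload": {
  "series": "0 0 0 0 -0.25"
}}

```text
t: 12.85
ee_pos: [532.4, -205.0, 293.7]
tool_rot: [[0.977, 0.068, 0.203], [-0.201, -0.027, 0.979], [0.072, -0.997, -0.013]]
contact_force: [-0.3, 0.0, -0.8]
grip_width: 0.627
```

```bash
python3 j.py
```

```text
12.85 q [-0.388, 0.2254, 1.452, 0.0005, 1.3906, -0.1846] dq [-0.002, -0.013, -0.044, -0.001, 0.014, 0.0] tcp [532.4, -205.0, 293.7] ty [0.0683, -0.0274] pitch -0.0737 F [-0.3, 0.0, -0.8] w 53.27
```

```bash
python3 -c "
from h import *
s=status.sense(); print({k:np.round(s[k],3).tolist() for k in s})"
```

```text
{'t': 12.85, 'joint_pos': [-0.388, 0.225, 1.452, 0.001, 1.391, -0.185], 'joint_velocities': [-0.002, -0.013, -0.044, -0.001, 0.014, 0.0], 'tau': [0.003, -38.159, -25.2, 0.003, -0.339, 0.0], 'ee_pos': [532.37, -204.982, 293.679], 'tool_rot': [[0.977, 0.068, 0.203], [-0.201, -0.027, 0.979], [0.072, -0.997, -0.013]], 'contact_force': [-0.348, 0.015, -0.818], 'ft_torque': [0.017, 0.05, -0.005], 'grip_width': 0.627}
```

>>> {"api": "jog_arm", "payload": {
  "series": "0 0 0 0 -0.25; 0 0 0 0 -0.25; 0 0 0 0 -0.25"
}}

```text
t: 13.1
ee_pos: [533.5, -205.4, 296.9]
tool_rot: [[0.977, 0.073, 0.203], [-0.201, -0.029, 0.979], [0.077, -0.997, -0.014]]
contact_force: [-0.4, 0.5, 0.5]
grip_width: 0.626
```

```bash
python3 j.py; python3 -c "
from h import *
s=status.sense(); print({k:np.round(s[k],3).tolist() for k in s})"
```

```text
13.1 q [-0.388, 0.2237, 1.4468, 0.0005, 1.3927, -0.1846] dq [-0.0, -0.004, -0.012, 0.001, 0.006, -0.001] tcp [533.5, -205.4, 296.9] ty [0.0728, -0.0292] pitch -0.0785 F [-0.4, 0.5, 0.5] w 53.24
{'t': 13.1, 'joint_pos': [-0.388, 0.224, 1.447, 0.001, 1.393, -0.185], 'joint_velocities': [-0.0, -0.004, -0.012, 0.001, 0.006, -0.001], 'tau': [-0.0, -37.946, -25.189, 0.002, -0.333, 0.0], 'ee_pos': [533.462, -205.393, 296.896], 'tool_rot': [[0.977, 0.073, 0.203], [-0.201, -0.029, 0.979], [0.077, -0.997, -0.014]], 'contact_force': [-0.41, 0.484, 0.47], 'ft_torque': [0.006, 0.027, -0.001], 'grip_width': 0.626}
```

```bash
python3 j.py; python3 -c "
from h import *
for i in range(4):
  imaging.snapshot('wrist'); s=status.sense(); print(round(s['t'],3),np.round(s['ee_pos'],2),np.round(s['joint_velocities'],3)[[1,2,4]],np.round(s['tau'],2)[[1,2]],np.round(s['tool_rot'],4)[0,1])"
```

```text
13.1 q [-0.388, 0.2237, 1.4468, 0.0005, 1.3927, -0.1846] dq [-0.0, -0.004, -0.012, 0.001, 0.006, -0.001] tcp [533.5, -205.4, 296.9] ty [0.0728, -0.0292] pitch -0.0785 F [-0.4, 0.5, 0.5] w 53.24
13.15 [ 533.49 -205.41  296.92] [ 0.003  0.009 -0.004] [-37.51 -24.88] 0.0729
13.2 [ 533.39 -205.36  296.66] [ 0.003  0.007 -0.002] [-38.02 -25.26] 0.0725
13.25 [ 533.27 -205.31  296.36] [ 0.002  0.007 -0.001] [-38.14 -25.31] 0.072
13.3 [ 533.19 -205.3   296.19] [ 0.004  0.003 -0.001] [-38.13 -25.29] 0.0717
```

>>> {"api": "jog_arm", "payload": {
  "series": "0 0 0 0 -0.25; 0 0 0 0 -0.25"
}}

```text
t: 13.47
ee_pos: [533.1, -205.3, 296.0]
tool_rot: [[0.977, 0.071, 0.203], [-0.201, -0.029, 0.979], [0.076, -0.997, -0.014]]
contact_force: [-0.4, -0.4, 0.1]
grip_width: 0.627
```

```bash
python3 j.py
```

```text
13.47 q [-0.388, 0.2242, 1.4482, 0.0005, 1.3924, -0.1846] dq [-0.001, 0.0, 0.003, 0.0, 0.002, -0.001] tcp [533.1, -205.3, 296.0] ty [0.0712, -0.0285] pitch -0.0768 F [-0.4, -0.4, 0.1] w 53.3
```

The arm has integral action. Holding through camera calls settles it on target, and chained rows bake in the lag. From here each move is one row followed by a hold. First I remove the tilt.

```bash
cat > hold.py <<'E'
import sys
from h import *
n=int(sys.argv[1])
for i in range(n):
  imaging.snapshot('wrist')
s=status.sense(); R=np.array(s['tool_rot']); q=s['joint_pos']
print(round(s['t'],2),np.round(s['ee_pos'],2),'head',round(float(np.arctan2(R[1,0],R[0,0])),4),'dq',np.round(s['joint_velocities'],3)[[1,2,4]],'ty',np.round(R[:2,1],4),'F',np.round(s['contact_force'],1),'w',round(float(s['grip_width'])*85,2))
E
echo
```

```text
(no output)
```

>>> {"api": "jog_arm", "payload": {
  "series": "0 -0.041 0 0 -0.25; 0 0.041 0 0 -0.25; 0 -0.041 0 0 -0.25; 0 0.041 0 0 -0.25; 0 0 0 0 -0.25"
}}

```text
t: 13.88
ee_pos: [507.6, -194.9, 288.9]
tool_rot: [[0.979, -0.011, 0.202], [-0.202, 0.005, 0.979], [-0.011, -1.0, 0.003]]
contact_force: [-0.7, 0.7, -0.6]
grip_width: 0.624
```

```bash
python3 hold.py 3;python3 hold.py 3
```

```text
14.03 [ 512.98 -197.01  297.58] head -0.2035 dq [-0.009 -0.051 -0.003] ty [ 0.0071 -0.0023] F [ 0.5 -0.2  0.8] w 53.2
14.18 [ 513.49 -197.21  298.45] head -0.2034 dq [0.001 0.012 0.003] ty [ 0.0089 -0.003 ] F [ 0.1  0.3 -0.2] w 53.19
```

>>> {"api": "jog_arm", "payload": {
  "series": "-0.0045 0.038 0.0005 0 -0.25"
}}

```text
t: 14.27
ee_pos: [515.5, -198.3, 268.5]
tool_rot: [[0.979, 0.027, 0.202], [-0.202, -0.011, 0.979], [0.029, -1.0, -0.005]]
contact_force: [1.5, -0.8, 0.7]
grip_width: 0.624
```

```bash
python3 hold.py 3
```

```text
14.42 [ 508.56 -195.55  259.51] head -0.2035 dq [-0.018 -0.098  0.005] ty [ 0.0055 -0.0016] F [-0.1  0.   0.8] w 53.06
```

>>> {"api": "jog_arm", "payload": {
  "series": "0 0.038 0 0 -0.25"
}}

```text
t: 14.5
ee_pos: [514.8, -198.1, 230.0]
tool_rot: [[0.979, 0.023, 0.202], [-0.202, -0.009, 0.979], [0.025, -1.0, -0.004]]
contact_force: [1.1, -0.4, 0.8]
grip_width: 0.625
```

```bash
python3 hold.py 3
```

```text
14.65 [ 508.86 -195.64  221.84] head -0.2035 dq [-0.026 -0.073  0.001] ty [ 0.0039 -0.001 ] F [ 0.3 -1.   0.3] w 52.89
```

>>> {"api": "jog_arm", "payload": {
  "series": "0 0.038 0 0 -0.25"
}}

```text
t: 14.73
ee_pos: [515.8, -198.5, 192.9]
tool_rot: [[0.979, 0.022, 0.202], [-0.202, -0.009, 0.979], [0.024, -1.0, -0.004]]
contact_force: [2.3, -0.6, 0.6]
grip_width: 0.625
```

```bash
python3 hold.py 3
```

```text
14.88 [ 509.28 -195.8   184.74] head -0.2035 dq [-0.026 -0.056 -0.   ] ty [ 0.0029 -0.0006] F [ 0.2 -0.9  0.4] w 53.0
```

Accurate and upright now. Continuing down.

>>> {"api": "jog_arm", "payload": {
  "series": "0 0.038 0 0 -0.25"
}}

```text
t: 14.97
ee_pos: [516.3, -198.6, 155.6]
tool_rot: [[0.979, 0.021, 0.202], [-0.202, -0.008, 0.979], [0.022, -1.0, -0.004]]
contact_force: [1.6, -1.3, 0.6]
grip_width: 0.625
```

```bash
python3 hold.py 3
```

```text
15.12 [ 509.4  -195.8   147.63] head -0.2035 dq [-0.025 -0.05  -0.002] ty [ 0.0016 -0.    ] F [-0.4 -0.5  0.1] w 52.92
```

>>> {"api": "jog_arm", "payload": {
  "series": "0 0.035 0 0 -0.25"
}}

```text
t: 15.2
ee_pos: [515.9, -198.4, 120.7]
tool_rot: [[0.979, 0.018, 0.202], [-0.202, -0.007, 0.979], [0.019, -1.0, -0.003]]
contact_force: [2.3, 0.2, 0.8]
grip_width: 0.625
```

```bash
python3 hold.py 3; python3 -c "
from h import *
snap('wrist','w5')
b=cv2.imread('pics/w5.png'); cv2.imwrite('pics/c7.png',cv2.resize(b[150:330,150:360],None,fx=3.3,fy=3.3,interpolation=2))"
```

```text
15.35 [ 509.37 -195.79  113.6 ] head -0.2035 dq [-0.023 -0.041 -0.004] ty [0.0003 0.0005] F [ 0.2  0.6 -0.7] w 53.14
```

View pics/c7.png

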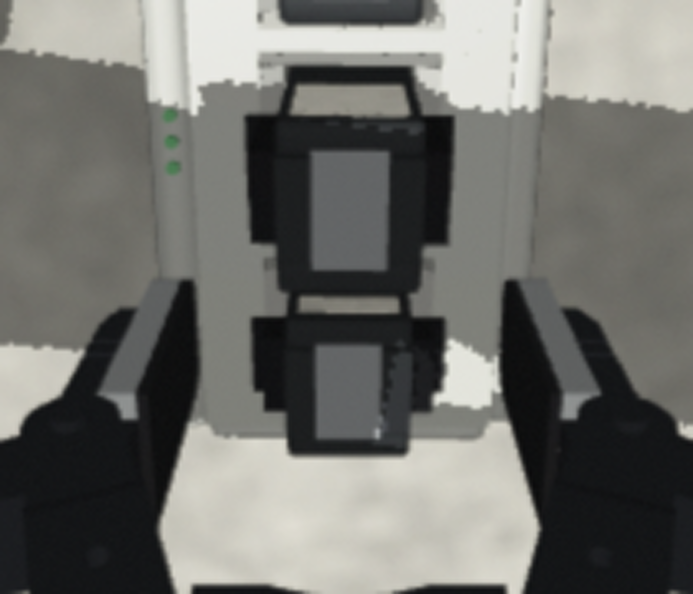

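The pack (c7 column 349.5) is centred between the fingers (350). I'm opening slightly and going down in small steps.

>>> {"api": "jog_arm", "payload": {
  "series": "0 0.020 0 0 -0.4"
}}

```text
t: 15.48
ee_pos: [514.5, -197.8, 100.1]
tool_rot: [[0.979, 0.013, 0.202], [-0.202, -0.005, 0.979], [0.014, -1.0, -0.002]]
contact_force: [0.6, -1.2, -0.2]
grip_width: 0.696
```

```bash
python3 hold.py 3
```

```text
15.63 [ 510.84 -196.36   96.04] head -0.2034 dq [-0.008 -0.013 -0.004] ty [ 0.0037 -0.0009] F [0.4 0.1 0.4] w 59.4
```

>>> {"api": "jog_arm", "payload": {
  "series": "0 0.010 0 0 -0.4"
}}

```text
t: 15.72
ee_pos: [513.1, -197.2, 89.0]
tool_rot: [[0.979, 0.009, 0.202], [-0.202, -0.003, 0.979], [0.01, -1.0, -0.001]]
contact_force: [0.7, -0.2, 1.1]
grip_width: 0.7
```

```bash
python3 hold.py 2
```

```text
15.82 [ 510.83 -196.38   86.18] head -0.2035 dq [-0.003 -0.001  0.013] ty [ 0.0035 -0.0009] F [-0.6  0.4  0.4] w 59.81
```

>>> {"api": "jog_arm", "payload": {
  "series": "0 0.010 0 0 -0.4"
}}

```text
t: 15.9
ee_pos: [512.5, -197.0, 78.0]
tool_rot: [[0.979, 0.008, 0.202], [-0.202, -0.003, 0.979], [0.008, -1.0, -0.001]]
contact_force: [-0.5, -0.3, 0.9]
grip_width: 0.701
```

```bash
python3 hold.py 3;  python3 -c "
from h import *
snap('wrist','w6')
b=cv2.imread('pics/w6.png'); cv2.imwrite('pics/c8.png',cv2.resize(b[150:330,150:360],None,fx=3.3,fy=3.3,interpolation=2))"
```

```text
16.05 [ 510.28 -196.11   75.54] head -0.2034 dq [-0.006 -0.012  0.003] ty [ 0.0019 -0.0002] F [-0.2  0.1 -0.5] w 59.45
```

View pics/c8.png

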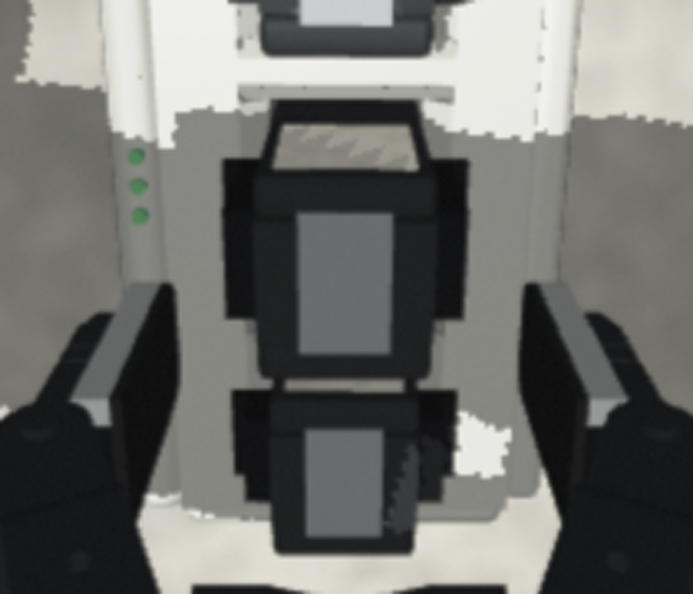

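Run:
```python
from h import *
s=status.sense(); p=s['ee_pos'];R=np.array(s['tool_rot'])
for d in (0,4,6,8,10): print(d,proj('w6',p+R[:,2]*11-R[:,1]*d))
print(proj('w6',p-R[:,1]*24.5), 'label',(345.5/3.3+150,283/3.3+150))
print('label@100',onz('w6',(345.5/3.3+150-.4,283/3.3+150-.4),100), 'z-off',(onz('w6',(345.5/3.3+150-.4,283/3.3+150-.4),100)-p)@R)
print('top edges far/near', [((onz('w6',(254,v/3.3+150-.4),100)-p)@R)[2].round(1) for v in (172,378)])
```

```text
0 [257.23258729 207.35492454]
4 [257.26571262 209.38032229]
6 [257.28278628 210.42426522]
8 [257.30021477 211.48990326]
10 [257.31800925 212.57791981]
[257.4181979  237.10452875] label (254.6969696969697, 235.75757575757575)
label@100 [ 508.81099467 -194.85399167  100.        ] z-off [ -1.99005598 -24.118676     1.03836397]
top edges far/near [np.float64(23.8), np.float64(-20.0)]
```

Run:
```python
from h import *
snap('scene','s2')
s=status.sense(); print(proj('s2',s['ee_pos']),s['ee_pos'])
b=cv2.imread('pics/s2.png'); cv2.imwrite('pics/c9.png',cv2.resize(b[60:200,180:340],None,fx=4.5,fy=4.5,interpolation=2))
```

```text
[257.83373499 152.77306111] [ 510.8439328  -196.3384688    76.13587918]
```

View pics/c9.png

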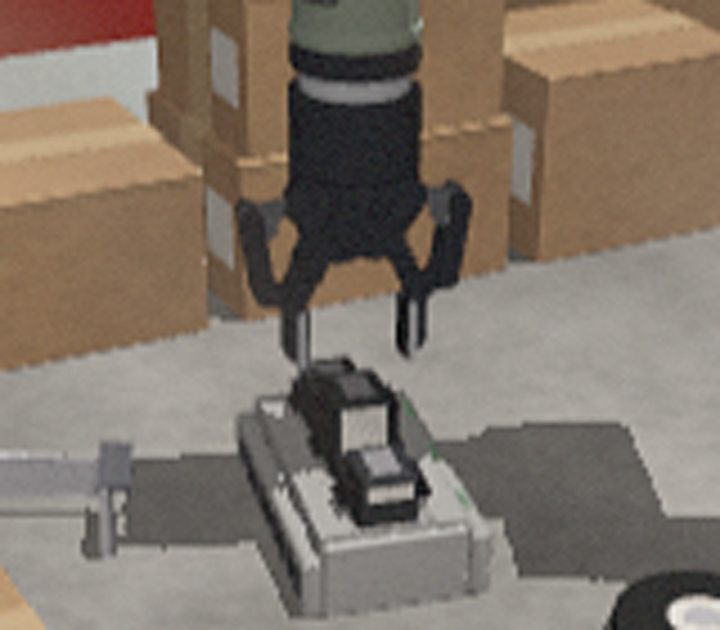

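Run:
```python
from h import *
s=status.sense(); p=s['ee_pos'];R=np.array(s['tool_rot'])
w=lambda x,y:(x/3.3+150-.4,y/3.3+150-.4)
c=lambda x,y:(x/4.5+180-.4,y/4.5+60-.4)
# +x finger: wrist right tip inner +z corner; scene left finger inner tip
for a,b in (((522,286),(309,365)),((176,286),(400,352)),((540,286),(300,365)),((155,286),(412,357))):
    P,e=tri([('w6',w(*a)),('s2',c(*b))]); print(P.round(1),np.round(e,1),'tool',((P-p)@R).round(1))
```

```text
[ 540.7 -191.9  121.3] [1.2 1.2] tool [ 28.5 -45.1  10.4]
[ 485.7 -178.3  124.8] [1.5 1.5] tool [-28.1 -48.8  12.6]
[ 544.7 -193.7  120.8] [2.4 2.4] tool [ 32.8 -44.5   9.4]
[ 478.9 -179.2  119.4] [0.3 0.3] tool [-34.6 -43.4  10.3]
```

Triangulation puts the visible fingertips about 44 mm behind the reported TCP at this opening, at z≈120 and still above the pack. The TCP must therefore go that much lower, and I'll feel for the ledge.

>>> {"api": "jog_arm", "payload": {
  "series": "-0.0012 0.018 0.0005 0 -0.4"
}}

```text
t: 16.23
ee_pos: [512.8, -196.9, 61.0]
tool_rot: [[0.979, 0.011, 0.202], [-0.202, -0.004, 0.979], [0.011, -1.0, -0.002]]
contact_force: [0.4, -0.0, -0.5]
grip_width: 0.702
```

```bash
python3 hold.py 3; python3 -c "
from h import *
snap('wrist','w7')
b=cv2.imread('pics/w7.png'); cv2.imwrite('pics/c10.png',cv2.resize(b[150:330,150:360],None,fx=3.3,fy=3.3,interpolation=2))"
```

```text
16.38 [ 508.97 -195.27   57.5 ] head -0.2034 dq [-0.014 -0.028  0.   ] ty [0.0009 0.0002] F [-0.7  0.3 -0.8] w 59.18
```

View pics/c10.png

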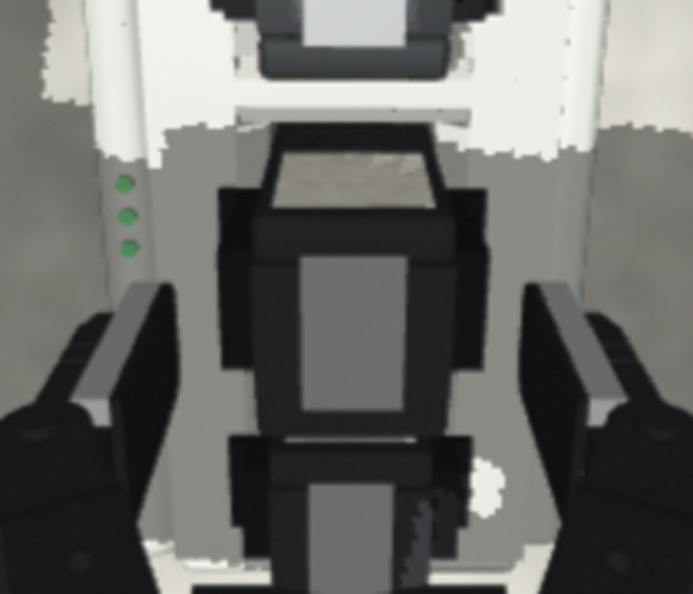

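>>> {"api": "jog_arm", "payload": {
  "series": "0.0007 0.012 0 0 -0.4"
}}

```text
t: 16.52
ee_pos: [512.5, -196.6, 48.6]
tool_rot: [[0.979, 0.008, 0.202], [-0.202, -0.003, 0.979], [0.008, -1.0, -0.001]]
contact_force: [0.2, 1.2, 0.6]
grip_width: 0.704
```

```bash
python3 hold.py 2
```

```text
16.62 [ 510.02 -195.56   45.88] head -0.2034 dq [-0.013 -0.015  0.019] ty [0.0014 0.    ] F [0.8 0.  0.3] w 59.77
```

>>> {"api": "jog_arm", "payload": {
  "series": "0 0.010 0 0 -0.4"
}}

```text
t: 16.7
ee_pos: [511.7, -196.3, 37.7]
tool_rot: [[0.979, 0.005, 0.202], [-0.202, -0.002, 0.979], [0.006, -1.0, -0.001]]
contact_force: [-0.9, -0.3, 0.1]
grip_width: 0.698
```

```bash
python3 hold.py 2; python3 -c "
from h import *
snap('wrist','w8');snap('scene','s3')
b=cv2.imread('pics/w8.png')[150:330,150:360]; a=cv2.imread('pics/s3.png')[85:185,205:325]; cv2.imwrite('pics/c11.png',np.hstack([cv2.resize(b,(420,360)),cv2.resize(a,(432,360),interpolation=2)])[:, :800])"
```

```text
16.8 [ 509.3  -195.3    35.05] head -0.2035 dq [-0.008 -0.012  0.016] ty [-0.0005  0.0008] F [ 0.   1.1 -0.1] w 59.27
```

View pics/c11.png

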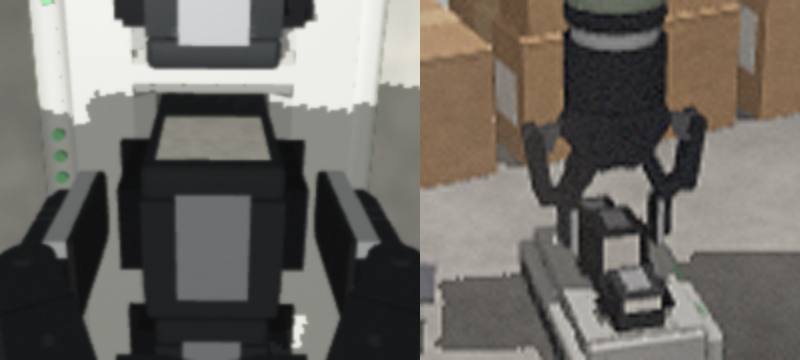

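Fingers now straddle the pack and are centred (columns 212 and 212). Lowering 9 mm, then closing to 53 mm and feeling for the ledge.

>>> {"api": "jog_arm", "payload": {
  "series": "0 0.009 0 0 -0.25"
}}

```text
t: 16.98
ee_pos: [511.5, -196.2, 28.3]
tool_rot: [[0.979, 0.005, 0.202], [-0.202, -0.001, 0.979], [0.005, -1.0, -0.0]]
contact_force: [0.3, -0.0, 0.2]
grip_width: 0.624
```

```bash
python3 hold.py 3
```

```text
17.13 [ 509.4  -195.32   26.22] head -0.2034 dq [-0.006 -0.012  0.004] ty [-0.0004  0.0007] F [-0.1  0.5  0.2] w 53.07
```

>>> {"api": "jog_arm", "payload": {
  "series": "0 0.003 0 0 -0.25"
}}

```text
t: 17.22
ee_pos: [509.9, -195.5, 23.6]
tool_rot: [[0.979, 0.001, 0.202], [-0.202, 0.0, 0.979], [0.001, -1.0, 0.0]]
contact_force: [-0.0, -0.2, -0.0]
grip_width: 0.626
```

```bash
python3 hold.py 2
```

```text
17.32 [ 509.11 -195.19   22.83] head -0.2035 dq [-0.004 -0.004  0.005] ty [-0.0011  0.0011] F [-0.4  0.5 -0.4] w 53.2
```

>>> {"api": "jog_arm", "payload": {
  "series": "0 0.003 0 0 -0.25"
}}

```text
t: 17.4
ee_pos: [509.6, -195.4, 20.4]
tool_rot: [[0.979, 0.0, 0.202], [-0.202, 0.001, 0.979], [-0.0, -1.0, 0.001]]
contact_force: [-0.5, 0.2, 5.6]
grip_width: 0.63
```

```bash
python3 hold.py 2
```

```text
17.5 [ 509.57 -195.39   20.18] head -0.2034 dq [-0.008 -0.007  0.014] ty [-0.0001  0.0006] F [-1.1  0.7  6.5] w 52.87
```

Contact on the ledges at TCP z≈20.4 with about 6 N. I'm pressing down before pinching.

>>> {"api": "jog_arm", "payload": {
  "series": "0 0.002 0 0 -0.25"
}}

```text
t: 17.58
ee_pos: [509.8, -195.5, 19.0]
tool_rot: [[0.979, 0.0, 0.202], [-0.202, 0.0, 0.979], [0.0, -1.0, 0.0]]
contact_force: [-2.0, 1.2, 6.5]
grip_width: 0.623
```

```bash
python3 hold.py 2
```

```text
17.68 [ 509.84 -195.5    18.84] head -0.2034 dq [-0.005 -0.003  0.005] ty [0.0005 0.0004] F [-1.3  0.6  7.2] w 53.01
```

>>> {"api": "jog_arm", "payload": {
  "series": "0 0.001 0 0 -0.18"
}}

```text
t: 17.77
ee_pos: [510.3, -195.6, 18.7]
tool_rot: [[0.979, 0.002, 0.202], [-0.202, -0.0, 0.979], [0.002, -1.0, 0.0]]
contact_force: [-2.2, 1.2, 7.1]
grip_width: 0.589
```

```bash
python3 hold.py 2
```

```text
17.87 [ 510.26 -195.65   18.74] head -0.2034 dq [-0.002 -0.002  0.003] ty [ 0.0016 -0.0001] F [-0.5  1.2  6.6] w 50.49
```

>>> {"api": "jog_arm", "payload": {
  "series": "0 0.0015 0 0 -0.16"
}}

```text
t: 17.95
ee_pos: [510.4, -195.7, 18.2]
tool_rot: [[0.979, 0.002, 0.202], [-0.202, -0.0, 0.979], [0.002, -1.0, 0.0]]
contact_force: [-1.2, 1.6, 6.8]
grip_width: 0.582
```

```bash
python3 hold.py 2
```

```text
18.05 [ 510.4  -195.7    18.17] head -0.2034 dq [-0.    -0.001  0.002] ty [ 0.0022 -0.0003] F [-1.   0.2  7.3] w 49.48
```

>>> {"api": "jog_arm", "payload": {
  "series": "0 0.0005 0 0 -0.10"
}}

```text
t: 18.13
ee_pos: [510.8, -195.8, 18.8]
tool_rot: [[0.979, 0.003, 0.202], [-0.202, -0.001, 0.979], [0.003, -1.0, -0.0]]
contact_force: [-1.0, 0.6, 7.1]
grip_width: 0.552
```

```bash
python3 hold.py 2
```

```text
18.23 [ 510.79 -195.82   18.76] head -0.2035 dq [-0.     0.001 -0.003] ty [ 0.0033 -0.0007] F [-1.5  0.   6. ] w 46.74
```

>>> {"api": "jog_arm", "payload": {
  "series": "0 0.003 0 0 -0.10"
}}

```text
t: 18.32
ee_pos: [511.6, -196.0, 18.2]
tool_rot: [[0.979, 0.005, 0.202], [-0.202, -0.001, 0.979], [0.005, -1.0, -0.0]]
contact_force: [-6.8, 2.3, 30.9]
grip_width: 0.549
```

```bash
python3 hold.py 3
```

```text
18.47 [ 511.53 -196.05   18.4 ] head -0.2034 dq [-0.001 -0.    -0.003] ty [ 0.0055 -0.0015] F [-3.4  0.1 18. ] w 47.18
```

>>> {"api": "jog_arm", "payload": {
  "series": "0 0.003 0 0 -0.10"
}}

```text
t: 18.55
ee_pos: [512.0, -196.2, 18.3]
tool_rot: [[0.979, 0.007, 0.202], [-0.202, -0.002, 0.979], [0.007, -1.0, -0.001]]
contact_force: [-5.2, 2.7, 23.7]
grip_width: 0.55
```

```bash
python3 hold.py 2
```

```text
18.65 [ 512.08 -196.27   18.34] head -0.2033 dq [-0.     0.002 -0.001] ty [ 0.0073 -0.0023] F [-4.   2.3 20.8] w 46.85
```

On the floor pad, with a 31 N peak and 20 N now. I'm easing up slightly while pinching.

>>> {"api": "jog_arm", "payload": {
  "series": "-0.001 -0.0012 0 0 0.0"
}}

```text
t: 18.73
ee_pos: [511.7, -196.2, 21.3]
tool_rot: [[0.979, 0.009, 0.202], [-0.202, -0.003, 0.979], [0.009, -1.0, -0.001]]
contact_force: [-0.9, 0.3, 5.5]
grip_width: 0.502
```

```bash
python3 hold.py 2
```

```text
18.83 [ 511.64 -196.22   21.27] head -0.2034 dq [ 0.012  0.009 -0.007] ty [ 0.0093 -0.003 ] F [-0.8  0.7  5.8] w 42.67
```

The width reached 42.7 mm, so the tabs are going in. Continuing.

>>> {"api": "jog_arm", "payload": {
  "series": "0 0.0005 0 0 0.08; 0 0 0 0 0.08"
}}

```text
t: 19.0
ee_pos: [511.6, -196.2, 21.4]
tool_rot: [[0.979, 0.01, 0.202], [-0.202, -0.003, 0.979], [0.01, -1.0, -0.001]]
contact_force: [1.2, -0.5, -2.7]
grip_width: 0.464
```

```bash
python3 hold.py 2
```

```text
19.1 [ 511.55 -196.18   21.27] head -0.2034 dq [ 0.001 -0.003  0.004] ty [ 0.0095 -0.0031] F [ 0.1 -0.7  0.6] w 38.97
```

>>> {"api": "jog_arm", "payload": {
  "series": "0 0 0 0 0.14; 0 0 0 0 0.16"
}}

```text
t: 19.27
ee_pos: [510.8, -196.0, 21.7]
tool_rot: [[0.979, 0.008, 0.202], [-0.202, -0.003, 0.979], [0.008, -1.0, -0.001]]
contact_force: [-2.0, 0.5, 6.7]
grip_width: 0.421
```

```bash
python3 hold.py 2
```

```text
19.37 [ 510.81 -196.05   21.77] head -0.2034 dq [ 0.    -0.001 -0.   ] ty [ 0.0077 -0.0027] F [-1.6  1.1  6.2] w 36.21
```

Fully pinched (36.2 mm). Drawing up gently.

>>> {"api": "jog_arm", "payload": {
  "series": "0 -0.003 0 0 0.16"
}}

```text
t: 19.45
ee_pos: [510.7, -196.0, 24.8]
tool_rot: [[0.979, 0.007, 0.202], [-0.202, -0.003, 0.979], [0.008, -1.0, -0.001]]
contact_force: [-0.5, 0.4, 4.2]
grip_width: 0.426
```

```bash
python3 hold.py 2
```

```text
19.55 [ 510.79 -196.03   25.46] head -0.2035 dq [ 0.004  0.006 -0.011] ty [ 0.0078 -0.0027] F [-1.6  0.8  4. ] w 36.09
```

>>> {"api": "jog_arm", "payload": {
  "series": "0 -0.004 0 0 0.16"
}}

```text
t: 19.63
ee_pos: [510.6, -196.0, 29.3]
tool_rot: [[0.979, 0.007, 0.202], [-0.202, -0.002, 0.979], [0.008, -1.0, -0.001]]
contact_force: [-0.4, 0.5, 2.6]
grip_width: 0.417
```

```bash
python3 hold.py 2
```

```text
19.73 [ 510.58 -195.97   29.54] head -0.2035 dq [ 0.009  0.014 -0.021] ty [ 0.0075 -0.0026] F [-0.5  0.4 -3.2] w 35.94
```

Weight is carried (-3 N) and the hooks are free. Continuing upward.

>>> {"api": "jog_arm", "payload": {
  "series": "0 -0.008 0 0 0.16"
}}

```text
t: 19.82
ee_pos: [509.0, -195.3, 36.0]
tool_rot: [[0.979, 0.004, 0.202], [-0.202, -0.001, 0.979], [0.004, -1.0, -0.0]]
contact_force: [-1.0, 1.2, -3.8]
grip_width: 0.428
```

```bash
python3 hold.py 2
```

```text
19.92 [ 510.72 -196.02   38.04] head -0.2035 dq [ 0.008  0.012 -0.009] ty [ 0.0079 -0.0027] F [-1.  -0.  -2.6] w 35.66
```

>>> {"api": "jog_arm", "payload": {
  "series": "0 -0.010 0 0 0.16"
}}

```text
t: 20.0
ee_pos: [509.0, -195.3, 46.6]
tool_rot: [[0.979, 0.004, 0.202], [-0.202, -0.001, 0.979], [0.004, -1.0, -0.0]]
contact_force: [-0.9, 0.5, -3.2]
grip_width: 0.421
```

```bash
python3 hold.py 2
```

```text
20.1 [ 510.75 -196.08   49.21] head -0.2035 dq [ 0.012  0.019 -0.028] ty [ 0.0084 -0.003 ] F [-0.8  0.6 -2.1] w 36.23
```

>>> {"api": "jog_arm", "payload": {
  "series": "0 -0.010 0 0 0.16"
}}

```text
t: 20.18
ee_pos: [509.3, -195.5, 58.0]
tool_rot: [[0.979, 0.005, 0.202], [-0.202, -0.002, 0.979], [0.005, -1.0, -0.001]]
contact_force: [-0.8, -0.5, -3.2]
grip_width: 0.419
```

```bash
python3 hold.py 2
```

```text
20.28 [ 511.99 -196.59   60.56] head -0.2035 dq [ 0.015  0.016 -0.023] ty [ 0.0119 -0.0044] F [ 0.1 -0.5 -1.6] w 36.03
```

>>> {"api": "jog_arm", "payload": {
  "series": "0 -0.012 0 0 0.16"
}}

```text
t: 20.37
ee_pos: [510.4, -196.0, 70.8]
tool_rot: [[0.979, 0.008, 0.202], [-0.202, -0.003, 0.979], [0.009, -1.0, -0.001]]
contact_force: [-0.0, -0.5, -3.3]
grip_width: 0.42
```

```bash
python3 hold.py 2
```

```text
20.47 [ 513.33 -197.11   73.83] head -0.2034 dq [ 0.016  0.024 -0.018] ty [ 0.0157 -0.006 ] F [ 0.9  0.  -2.7] w 35.52
```

The pack is clear. Raising it with one baked-in row to take out the 0.017 tilt.

>>> {"api": "jog_arm", "payload": {
  "series": "0 -0.038 0 0 0.16; 0 0 0 0 0.16"
}}

```text
t: 20.63
ee_pos: [512.6, -196.8, 111.2]
tool_rot: [[0.979, 0.014, 0.202], [-0.202, -0.005, 0.979], [0.015, -1.0, -0.002]]
contact_force: [1.9, -0.4, -1.4]
grip_width: 0.42
```

```bash
python3 hold.py 3
```

```text
20.78 [ 507.31 -194.68  104.64] head -0.2035 dq [0.012 0.015 0.   ] ty [0.0008 0.0001] F [ 0.1  0.8 -2.9] w 35.83
```

>>> {"api": "jog_arm", "payload": {
  "series": "0 -0.030 0 0 0.16; 0 0 0 0 0.16"
}}

```text
t: 20.95
ee_pos: [505.5, -193.9, 131.8]
tool_rot: [[0.979, -0.005, 0.202], [-0.202, 0.003, 0.979], [-0.006, -1.0, 0.002]]
contact_force: [1.6, -0.2, -1.0]
grip_width: 0.423
```

```bash
python3 hold.py 4
python3 - <<'E'
from h import *
snap('wrist','w9'); snap('scene','s4')
a=cv2.imread('pics/w9.png'); b=cv2.imread('pics/s4.png')[30:330,200:440]
cv2.imwrite('pics/c12.png',np.hstack([a[:384,80:430],cv2.resize(b,(307,384))]))
E
```

```text
21.15 [ 501.56 -192.37  126.75] head -0.2035 dq [ 0.001 -0.004  0.002] ty [-0.0156  0.0068] F [-0.  -0.3 -2.7] w 35.7
```

View pics/c12.png

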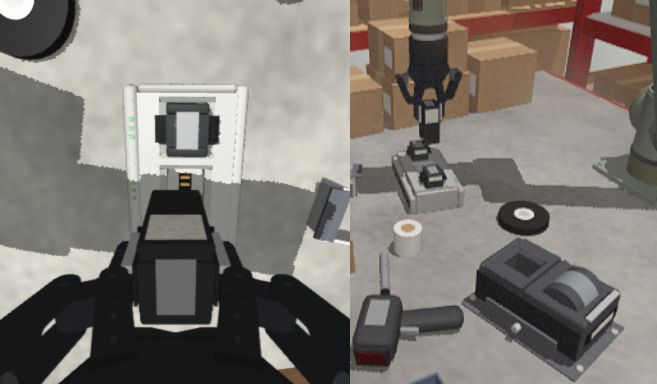

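The pack is held upright, with its empty bay behind it. The printer well is still clear in the scene view, so I move to a point short of it to view the well with the wrist camera.

```bash
python3 plan.py 563 100 150 0.30 9 0.16 .038
```

```text
now 21.25 [ 501.9 -192.5  127.2] head -0.2035 F [ 0.6  0.6 -1.7] w 0.425
tilt [-0.0148  0.0066 -0.9999]
0.0001 -0.0029 0.0379 -0.120 0.16; 0.0046 -0.0029 0.0376 -0.120 0.16; 0.0091 -0.0029 0.0368 -0.120 0.16; 0.0134 -0.0029 0.0354 -0.120 0.16; 0.0176 -0.0029 0.0336 -0.023 0.16; 0.0184 -0.0029 0.0331 -0.000 0.16; 0.0184 -0.0029 0.0331 -0.000 0.16; 0.0163 -0.0026 0.0294 -0.000 0.16; 0.0000 -0.0000 0.0000 -0.000 0.16
```

>>> {"api": "jog_arm", "payload": {
  "series": "0 -0.004 0.038 -0.06 0.16; 0.003 -0.004 0.038 -0.06 0.16; 0.005 -0.004 0.038 -0.06 0.16; 0.008 -0.003 0.037 -0.06 0.16; 0.010 -0.003 0.037 -0.06 0.16"
}}

```text
t: 21.67
ee_pos: [542.4, -8.1, 141.1]
tool_rot: [[0.995, -0.022, -0.095], [0.096, 0.004, 0.995], [-0.021, -1.0, 0.006]]
contact_force: [1.0, -1.5, -2.1]
grip_width: 0.421
```

```bash
python3 plan.py 563 100 150 0.30 4 0.16 .038;python3 j.py
```

```text
now 21.6667 [542.4  -8.1 141.1] head 0.0957 F [ 1.  -1.5 -2.1] w 0.421
tilt [-0.0216  0.0041 -0.9998]
0.0106 -0.0031 0.0364 -0.120 0.16; 0.0149 -0.0031 0.0348 -0.084 0.16; 0.0161 -0.0028 0.0303 -0.000 0.16; 0.0000 -0.0000 0.0000 -0.000 0.16
21.67 q [-0.0382, 0.3207, 1.7052, 0.0036, 1.1375, -0.1354] dq [0.863, 0.107, -0.242, 0.021, 0.137, 0.108] tcp [542.4, -8.1, 141.1] ty [-0.0216, 0.0041] pitch 0.0218 F [1.0, -1.5, -2.1] w 35.82
```

>>> {"api": "jog_arm", "payload": {
  "series": "0.010 -0.003 0.036 -0.10 0.16; 0.012 -0.003 0.032 -0.08 0.16; 0.006 0 0.010 0 0.16"
}}

```text
t: 21.92
ee_pos: [558.2, 82.3, 145.7]
tool_rot: [[0.958, -0.022, -0.286], [0.286, 0.006, 0.958], [-0.019, -1.0, 0.013]]
contact_force: [-0.1, -0.2, -2.5]
grip_width: 0.42
```

```bash
python3 hold.py 4;python3 plan.py 563 100 150 0.30 1 0.16
python3 - <<'E'
from h import *
snap('wrist','w10')
E
```

```text
22.12 [557.    77.25 145.06] head 0.2844 dq [-0.007  0.007  0.001] ty [-0.0247  0.0031] F [ 0.5 -0.7 -3.1] w 35.72
now 22.1167 [557.   77.3 145.1] head 0.2844 F [ 0.5 -0.7 -3.1] w 0.42
tilt [-0.0247  0.0031 -0.9997]
0.0121 -0.0049 0.0202 -0.016 0.16
```

View pics/w10.png

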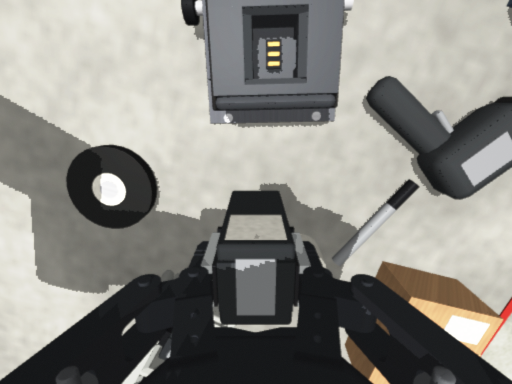

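The well mouth is visible around columns 243–307, rows 5–82. I'm moving 35 mm closer for a second view.

>>> {"api": "jog_arm", "payload": {
  "series": "0.006 -0.004 0.034 -0.016 0.16"
}}

```text
t: 22.25
ee_pos: [553.4, 105.2, 148.4]
tool_rot: [[0.957, -0.026, -0.289], [0.289, -0.001, 0.957], [-0.025, -1.0, 0.006]]
contact_force: [1.2, -0.2, -3.3]
grip_width: 0.421
```

```bash
python3 hold.py 4
python3 - <<'E'
from h import *
snap('wrist','w11')
a=cv2.imread('pics/w10.png')[0:100,200:350];b=cv2.imread('pics/w11.png')[0:170,190:350]
cv2.imwrite('pics/c13.png',cv2.resize(a,None,fx=5,fy=5,interpolation=2)); cv2.imwrite('pics/c14.png',cv2.resize(b,None,fx=3.5,fy=3.5,interpolation=2))
E
```

```text
22.45 [553.19 109.93 149.34] head 0.2985 dq [ 0.001  0.003 -0.001] ty [-0.0247  0.0025] F [-0.4 -0.2 -2.8] w 35.83
```

View pics/c13.png

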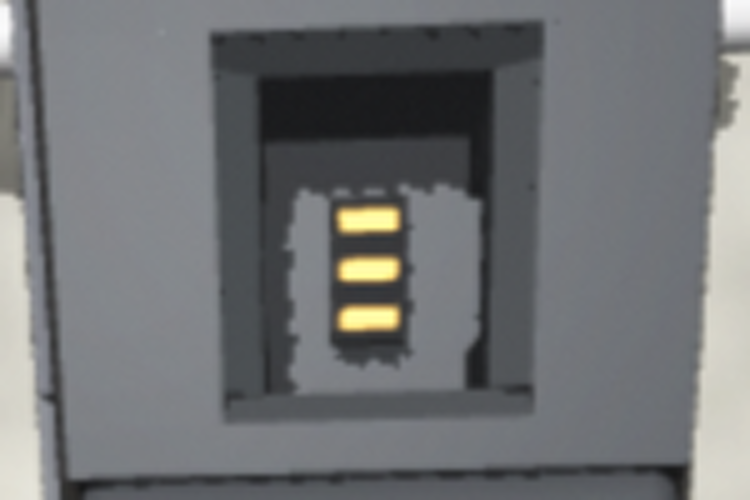

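View pics/c14.png

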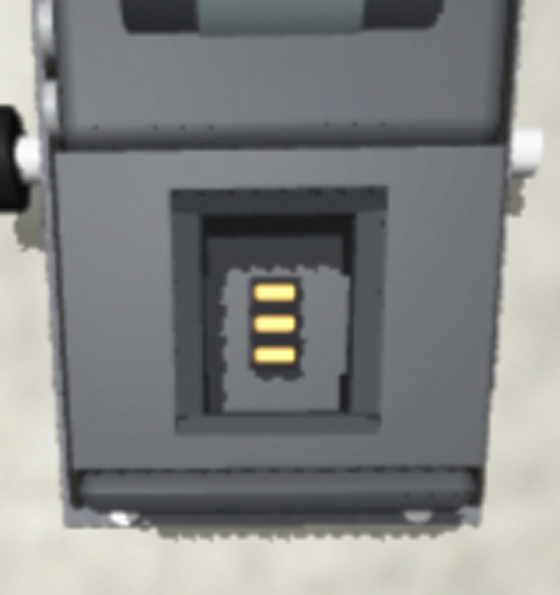

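Run:
```python
from h import *
A=[(212,33),(543,22),(533,410),(224,422)];B=[(172,192),(388,187),(380,432),(176,432)]
a=[(x/5+200-.4,y/5-.4) for x,y in A]; b=[(x/3.5+190-.36,y/3.5-.36) for x,y in B]
T=[(380,210),(520,175),(555,295),(415,338)]; S=[(247,85),(355,145),(288,197),(198,148)]
T=[np.array(p)/6+(80,170)-.42 for p in T]; S=[np.array(p)/4.8+(280,205)-.4 for p in S]
P=[tri([('w10',u),('w11',v)]) for u,v in zip(a,b)]
for p,e in P: print(p.round(1),np.round(e,2))
M=np.mean([p for p,e in P],0); print('mean wrist',M)
print('ts', tri([('top0',sum(T)/4),('scene0',sum(S)/4)])[0], 'all',tri([('top0',sum(T)/4),('scene0',sum(S)/4),('w10',np.mean(a,0)),('w11',np.mean(b,0))]))
for z in (76,80,84,88,92):
    for f,c in (('w10',a),('w11',b)):
        Q=[onz(f,u,z) for u in c]; m=np.mean(Q,0)
        w=[np.linalg.norm(Q[(i+1)%4]-Q[i]) for i in range(4)]
        hx=[np.arctan2(*(Q[1]-Q[0])[1::-1]),np.arctan2(*(Q[2]-Q[3])[1::-1])]; hy=[np.arctan2(*(Q[0]-Q[3])[1::-1])-np.pi/2,np.arctan2(*(Q[1]-Q[2])[1::-1])-np.pi/2]
        print(z,f,m.round(1),np.round(w,1),np.round(hx+hy,3))
    print(z,'top',onz('top0',sum(T)/4,z).round(1),'scene',onz('scene0',sum(S)/4,z).round(1))
s=status.sense(); p=s['ee_pos']; R=np.array(s['tool_rot'])
```

```text
[502.9 220.6  89.4] [0.22 0.22]
[550.5 236.7  86.4] [0.07 0.07]
[567.1 184.2  88.4] [0.08 0.08]
[518.5 168.8  81.4] [0.05 0.05]
mean wrist [534.76720001 202.55175519  86.38765511]
ts [534.03979213 202.92799446  85.11666596] all (array([534.40112289, 203.48953917,  85.5034277 ]), [np.float64(1.2440663888175616), np.float64(0.8398731657748911), np.float64(0.4635537203438341), np.float64(0.3900377755796625)])
76 w10 [534.6 204.9  76. ] [52.7 57.3 53.1 57.9] [0.306 0.318 0.306 0.312]
76 w11 [534.9 203.5  76. ] [52.5 57.5 53.2 56.7] [0.315 0.299 0.299 0.312]
76 top [535.7 204.8  76. ] scene [525.8 194.8  76. ]
80 w10 [534.6 204.1  80. ] [51.9 56.3 52.3 57. ] [0.306 0.318 0.306 0.312]
80 w11 [534.9 203.2  80. ] [51.6 56.6 52.4 55.8] [0.315 0.299 0.299 0.312]
80 top [535.3 203.7  80. ] scene [529.1 198.6  80. ]
84 w10 [534.7 203.2  84. ] [51.  55.4 51.4 56.1] [0.306 0.318 0.306 0.312]
84 w11 [534.9 202.9  84. ] [50.8 55.7 51.5 54.9] [0.315 0.299 0.299 0.312]
84 top [534.9 202.7  84. ] scene [532.3 202.4  84. ]
88 w10 [534.8 202.4  88. ] [50.2 54.5 50.6 55.1] [0.306 0.318 0.306 0.312]
88 w11 [534.9 202.6  88. ] [50.  54.8 50.7 54. ] [0.315 0.299 0.299 0.312]
88 top [534.5 201.6  88. ] scene [535.6 206.1  88. ]
92 w10 [534.8 201.6  92. ] [49.4 53.6 49.7 54.2] [0.306 0.318 0.306 0.312]
92 w11 [534.9 202.3  92. ] [49.1 53.9 49.8 53.1] [0.315 0.299 0.299 0.312]
92 top [534.  200.5  92. ] scene [538.9 209.9  92. ]
```

Run:
```python
import cv2
b=cv2.imread('pics/w11.png')[180:335,190:330]
cv2.imwrite('pics/c15.png',cv2.resize(b,None,fx=4.5,fy=4.5,interpolation=2))
```

```text
(no output)
```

View pics/c15.png

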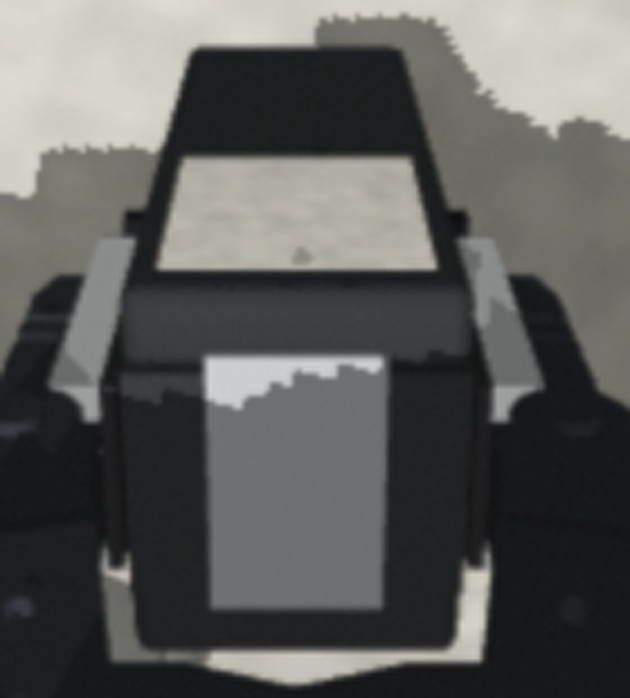

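Run:
```python
from h import *
from scipy.optimize import least_squares
s=status.sense(); p=s['ee_pos']; R=np.array(s['tool_rot']); print(s['t'],p)
c=lambda x,y:np.array((x/4.5+190-.4,y/4.5+180-.4))
obs={ 'bm':c(297.5,48),'lab':np.mean([c(204,357),c(387,355),c(384,608),c(210,608)],0)}
def pt(v,q): return p+R@np.array([v[0]+q[0], -v[1]+q[1], v[2]+q[2]])  # v1: top height above TCP
f=lambda v: np.r_[proj('w11',pt(v,(0,84,22)))-obs['bm'], proj('w11',pt(v,(0,0,0)))-obs['lab']]
r=least_squares(f,[0,75,0]); print(r.x,r.fun)
v=r.x
# full corners fit w/ yaw
print([proj('w11',pt(v,(sx*17.5,84,22))).round(1) for sx in(-1,1)], c(190,48),c(405,48))
z=86
top=pt(v,(0,0,0)); bot=pt(v,(0,84,0)); print('pack top',top,'bottom',bot)
W=np.array([534.8,202.7,bot[2]])
print('well-bottom in tool', (W-bot)@R, 'TCP world delta',W-bot)
```

```text
22.5 [553.23820631 109.59056544 149.29295066]
[-0.42127774 71.82867311 -1.4528745 ] [-2.51343685e-01  3.41788252e-04  1.59281240e-01 -2.18134400e-04]
[array([232. , 190.3]), array([278.9, 190.3])] [231.82222222 190.26666667] [279.6        190.26666667]
pack top [555.037107   107.90426536 221.09522743] bottom [552.96107269 108.10748314 137.12113152]
well-bottom in tool [10.41164901  0.67768919 95.75336605] TCP world delta [-18.16107269  94.59251686   0.        ]
```

```bash
python3 plan.py 534.8 204.2 148 0.308 3 0.16 .034
```

```text
now 22.5 [553.2 109.6 149.3] head 0.298 F [-0.8 -0.5 -2.1] w 0.421
tilt [-0.0247  0.0024 -0.9997]
0.0036 0.0005 0.0338 -0.010 0.16; 0.0039 0.0005 0.0338 -0.000 0.16; 0.0033 0.0004 0.0282 -0.000 0.16
```

>>> {"api": "jog_arm", "payload": {
  "series": "0.004 0 0.034 -0.010 0.16; 0.004 0 0.034 0 0.16; 0.002 0 0.018 0 0.16"
}}

```text
t: 22.75
ee_pos: [538.5, 188.1, 149.3]
tool_rot: [[0.957, -0.025, -0.291], [0.291, -0.001, 0.957], [-0.024, -1.0, 0.006]]
contact_force: [0.2, -1.1, -3.1]
grip_width: 0.419
```

```bash
python3 hold.py 4; python3 plan.py 534.8 204.2 122 0.308 1 0.16 .041
```

```text
22.95 [538.82 186.36 149.25] head 0.2966 dq [-0.003 -0.    -0.   ] ty [-0.0244 -0.0029] F [-0.7  0.3 -2.9] w 36.35
now 22.95 [538.8 186.4 149.2] head 0.2966 F [-0.7  0.3 -2.9] w 0.428
tilt [-0.0244 -0.0029 -0.9997]
0.0014 0.0272 0.0182 -0.011 0.16
```

>>> {"api": "jog_arm", "payload": {
  "series": "0.0015 0.004 0.018 -0.011 0.16"
}}

```text
t: 23.03
ee_pos: [536.3, 200.5, 145.9]
tool_rot: [[0.954, -0.023, -0.299], [0.299, -0.005, 0.954], [-0.023, -1.0, 0.002]]
contact_force: [-0.1, 0.1, -3.0]
grip_width: 0.421
```

```bash
python3 hold.py 3
```

```text
23.18 [534.89 202.73 144.97] head 0.3068 dq [-0.005 -0.007  0.003] ty [-0.0251 -0.0038] F [ 0.4  0.1 -2.7] w 35.67
```

>>> {"api": "jog_arm", "payload": {
  "series": "0 0.030 0 0 0.16; 0 0 0 0 0.16"
}}

```text
t: 23.35
ee_pos: [535.5, 199.9, 115.5]
tool_rot: [[0.954, -0.023, -0.3], [0.3, -0.005, 0.954], [-0.023, -1.0, 0.002]]
contact_force: [-2.0, -0.1, -4.6]
grip_width: 0.426
```

```bash
python3 hold.py 4; python3 plan.py 534.8 204.2 110 0.308 1 0.16 .041
```

```text
23.55 [540.29 202.37 121.64] head 0.3048 dq [-0.006 -0.002 -0.003] ty [-0.01    0.0004] F [ 0.7  0.2 -1.9] w 35.94
now 23.55 [540.3 202.4 121.6] head 0.3048 F [ 0.7  0.2 -1.9] w 0.423
tilt [-1.e-02  4.e-04 -1.e+00]
-0.0047 0.0116 0.0034 -0.003 0.16
```

>>> {"api": "jog_arm", "payload": {
  "series": "-0.0050 0.008 0.002 -0.003 0.16"
}}

```text
t: 23.63
ee_pos: [537.6, 203.1, 116.1]
tool_rot: [[0.953, -0.004, -0.302], [0.302, 0.002, 0.953], [-0.003, -1.0, 0.003]]
contact_force: [0.4, 0.0, -1.8]
grip_width: 0.416
```

```bash
python3 hold.py 4; python3 plan.py 534.8 204.2 108 0.308 1 0.16 .041
python3 - <<'E'
from h import *
snap('wrist','w12'); snap('scene','s5'); snap('top','t5')
a=cv2.imread('pics/w12.png')[100:384,130:390]; b=cv2.imread('pics/s5.png')[150:330,270:430]
cv2.imwrite('pics/c16.png',np.hstack([cv2.resize(a,(440,480)),cv2.resize(b,None,fx=2.2,fy=480/180,interpolation=2)])[:,:800])
E
```

```text
23.83 [534.55 202.73 113.86] head 0.308 dq [-0.    -0.012 -0.003] ty [-0.01    0.0004] F [ 1.7 -0.2 -3.2] w 35.67
now 23.8333 [534.6 202.7 113.9] head 0.308 F [ 1.7 -0.2 -3.2] w 0.42
tilt [-1.000e-02  4.000e-04 -9.999e-01]
0.0007 0.0059 0.0013 0.000 0.16
```

View pics/c16.png

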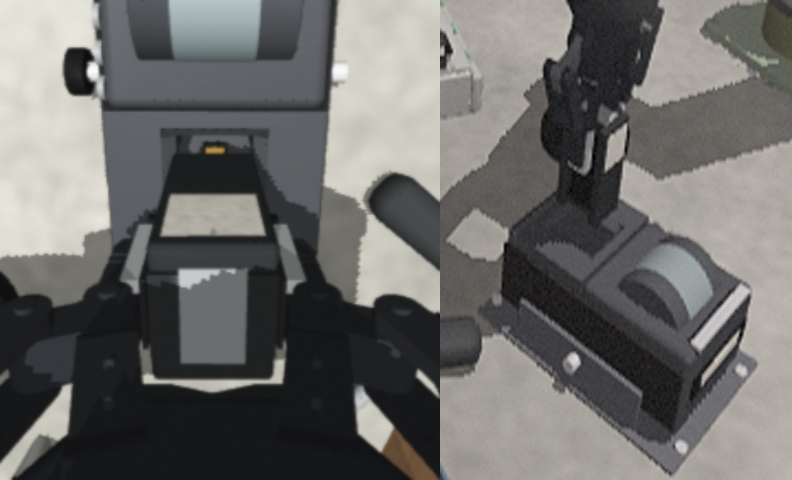

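Run:
```python
import cv2
b=cv2.imread('pics/w12.png')[165:275,215:300]
b=(255*(b/255.)**.6).astype('uint8')
cv2.imwrite('pics/c17.png',cv2.resize(b,None,fx=7,fy=5.4,interpolation=2))
```

```text
(no output)
```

View pics/c17.png

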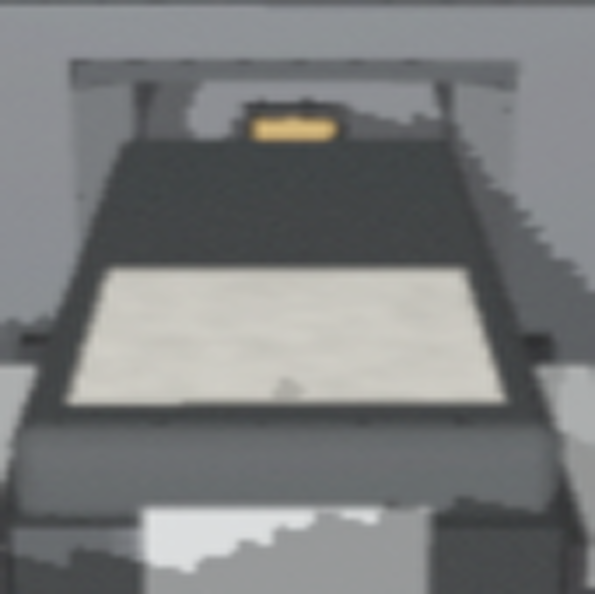

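Run:
```python
from h import *
s=status.sense(); p=s['ee_pos']; R=np.array(s['tool_rot'])
c=lambda x,y:(x/7+215-.43,y/5.4+165-.4)
h=np.array([0.308]); X=np.array([np.cos(.308),np.sin(.308),0]);Z=np.array([-np.sin(.308),np.cos(.308),0])
for zm in (85,87):
  M=[onz('w12',c(*q),zm) for q in((70,62),(518,62))]; S=[onz('w12',c(*q),zm-5) for q in((135,85),(450,85))]
  B=[onz('w12',c(*q),p[2]-12.2) for q in((130,140),(450,140))]
  mm,sm,bm=[np.mean(k,0) for k in (M,S,B)]
  print(zm,[np.linalg.norm(k[1]-k[0]).round(1) for k in (M,S,B)], 'x: well-pack',((mm-bm)@X).round(2),((sm-bm)@X).round(2),'z: socketedge-packedge',((sm-bm)@Z).round(2),'mouth',((mm-bm)@Z).round(2), 'pack heading',[np.arctan2(*(k[1]-k[0])[1::-1]).round(3) for k in (M,S,B)])
```

```text
85 [np.float64(51.1), np.float64(37.0), np.float64(34.1)] x: well-pack 0.32 0.15 z: socketedge-packedge 2.14 mouth 6.97 pack heading [np.float64(0.31), np.float64(0.31), np.float64(0.311)]
87 [np.float64(50.6), np.float64(36.6), np.float64(34.1)] x: well-pack 0.33 0.16 z: socketedge-packedge 2.67 mouth 7.46 pack heading [np.float64(0.31), np.float64(0.31), np.float64(0.311)]
```

x is aligned to within 0.3 mm and heading to 0.001 rad. Tool z needs +1.2 mm. Going down now.

>>> {"api": "jog_arm", "payload": {
  "series": "0.0003 0.010 0.0012 0 0.16"
}}

```text
t: 24.07
ee_pos: [536.5, 204.7, 105.6]
tool_rot: [[0.953, -0.005, -0.303], [0.303, 0.002, 0.953], [-0.004, -1.0, 0.003]]
contact_force: [0.4, 0.1, -2.3]
grip_width: 0.426
```

```bash
python3 hold.py 3; python3 plan.py 534.8 204.1 98 0.308 1 0.16 .041
```

```text
24.22 [533.99 204.02 102.83] head 0.3082 dq [-0.006 -0.015  0.003] ty [-0.0118 -0.0002] F [-0.3  0.2 -3. ] w 35.43
now 24.2167 [534.  204.  102.8] head 0.3082 F [-0.3  0.2 -3. ] w 0.417
tilt [-1.180e-02 -2.000e-04 -9.999e-01]
0.0008 0.0048 -0.0002 0.000 0.16
```

>>> {"api": "jog_arm", "payload": {
  "series": "0.0010 0.005 0 0 0.16"
}}

```text
t: 24.3
ee_pos: [535.5, 204.6, 98.3]
tool_rot: [[0.953, -0.01, -0.303], [0.304, 0.0, 0.953], [-0.01, -1.0, 0.003]]
contact_force: [1.1, 0.4, -2.6]
grip_width: 0.421
```

```bash
python3 hold.py 2
```

```text
24.4 [534.36 204.16  96.77] head 0.3083 dq [-0.009 -0.008  0.01 ] ty [-0.0135 -0.0009] F [-0.4 -0.5 -3.2] w 35.59
```

>>> {"api": "jog_arm", "payload": {
  "series": "0.0003 0.006 0 0 0.16"
}}

```text
t: 24.48
ee_pos: [535.4, 204.6, 91.4]
tool_rot: [[0.953, -0.011, -0.303], [0.303, -0.0, 0.953], [-0.011, -1.0, 0.003]]
contact_force: [0.7, 0.5, -2.4]
grip_width: 0.417
```

```bash
python3 hold.py 2
```

```text
24.58 [534.02 203.8   89.68] head 0.3085 dq [-0.008 -0.009  0.016] ty [-0.0152 -0.002 ] F [ 0.1 -0.3 -4.1] w 35.75
```

>>> {"api": "jog_arm", "payload": {
  "series": "0 0.006 0 0 0.16"
}}

```text
t: 24.67
ee_pos: [534.8, 203.9, 84.3]
tool_rot: [[0.953, -0.013, -0.304], [0.304, -0.002, 0.953], [-0.013, -1.0, 0.002]]
contact_force: [0.9, -0.1, -3.0]
grip_width: 0.42
```

```bash
python3 hold.py 2
```

```text
24.77 [533.7  203.62  82.67] head 0.3084 dq [-0.009 -0.015  0.018] ty [-0.016  -0.0024] F [ 1.2 -0.6 -3.3] w 35.75
```

The pack is inside the socket with no resistance. Continuing with small tilt-restoring steps.

>>> {"api": "jog_arm", "payload": {
  "series": "0.0006 0.006 0 0 0.16; 0 0 0 0 0.16"
}}

```text
t: 24.93
ee_pos: [534.1, 203.7, 76.0]
tool_rot: [[0.953, -0.016, -0.303], [0.303, -0.003, 0.953], [-0.016, -1.0, 0.002]]
contact_force: [0.7, -0.9, -2.9]
grip_width: 0.419
```

```bash
python3 hold.py 2
```

```text
25.03 [534.75 203.9   77.  ] head 0.3084 dq [-0.009 -0.005  0.003] ty [-0.0147 -0.002 ] F [-0.7  0.6 -3.5] w 35.61
```

>>> {"api": "jog_arm", "payload": {
  "series": "0 0.006 0 0 0.16; 0 0 0 0 0.16"
}}

```text
t: 25.2
ee_pos: [534.9, 203.9, 70.9]
tool_rot: [[0.953, -0.014, -0.303], [0.304, -0.002, 0.953], [-0.014, -1.0, 0.002]]
contact_force: [-1.6, -0.8, -3.7]
grip_width: 0.421
```

```bash
python3 hold.py 2
```

```text
25.3 [535.58 204.13  71.84] head 0.3085 dq [-0.002 -0.004  0.002] ty [-0.0123 -0.0014] F [ 0.5 -0.5 -3. ] w 35.62
```

>>> {"api": "jog_arm", "payload": {
  "series": "-0.0005 0.004 0 0 0.16"
}}

```text
t: 25.38
ee_pos: [535.7, 204.2, 68.5]
tool_rot: [[0.953, -0.011, -0.304], [0.304, -0.001, 0.953], [-0.01, -1.0, 0.002]]
contact_force: [1.2, -1.0, -2.3]
grip_width: 0.423
```

```bash
python3 hold.py 2
```

```text
25.48 [534.65 203.8   67.32] head 0.3084 dq [-0.003 -0.006  0.005] ty [-0.0132 -0.0017] F [ 0.4 -0.4 -2.7] w 35.67
```

>>> {"api": "jog_arm", "payload": {
  "series": "0 0.003 0 0 0.16"
}}

```text
t: 25.57
ee_pos: [535.0, 203.9, 64.7]
tool_rot: [[0.953, -0.012, -0.304], [0.304, -0.001, 0.953], [-0.012, -1.0, 0.002]]
contact_force: [1.2, -1.2, -2.6]
grip_width: 0.421
```

```bash
python3 hold.py 2
```

```text
25.67 [534.36 203.69  63.88] head 0.3085 dq [-0.004 -0.006  0.006] ty [-0.0138 -0.002 ] F [-0.2 -0.2 -2.9] w 35.77
```

>>> {"api": "jog_arm", "payload": {
  "series": "0 0.003 0 0 0.16"
}}

```text
t: 25.75
ee_pos: [534.9, 203.8, 61.6]
tool_rot: [[0.953, -0.012, -0.304], [0.304, -0.002, 0.953], [-0.012, -1.0, 0.002]]
contact_force: [-1.1, -0.6, 3.4]
grip_width: 0.421
```

```bash
python3 hold.py 2
```

```text
25.85 [534.88 203.81  61.38] head 0.3085 dq [-0.005 -0.007  0.011] ty [-0.0125 -0.0016] F [-0.4 -2.   3.4] w 35.57
```

The sprung plate is met at TCP z≈62.5 (force went from -3 to +3.4 N). Latched depth should therefore be near 57.5. Pressing on in small steps.

>>> {"api": "jog_arm", "payload": {
  "series": "0 0.0025 0 0 0.16"
}}

```text
t: 25.93
ee_pos: [535.5, 204.0, 59.9]
tool_rot: [[0.953, -0.011, -0.304], [0.304, -0.001, 0.953], [-0.011, -1.0, 0.002]]
contact_force: [-0.5, -1.4, 5.3]
grip_width: 0.422
```

```bash
python3 hold.py 2
```

```text
26.03 [535.45 203.98  59.45] head 0.3084 dq [ 0.001 -0.002  0.004] ty [-0.011  -0.0011] F [0.2 0.1 3.4] w 35.83
```

>>> {"api": "jog_arm", "payload": {
  "series": "0 0.0025 0 0 0.16"
}}

```text
t: 26.12
ee_pos: [535.9, 204.1, 57.8]
tool_rot: [[0.953, -0.01, -0.304], [0.304, -0.001, 0.953], [-0.009, -1.0, 0.002]]
contact_force: [-1.9, -1.4, 5.1]
grip_width: 0.426
```

```bash
python3 hold.py 2
```

```text
26.22 [535.78 204.1   57.4 ] head 0.3085 dq [ 0.001 -0.003  0.004] ty [-0.01   -0.0007] F [-1.2 -0.7  5.1] w 35.65
```

>>> {"api": "jog_arm", "payload": {
  "series": "0 0.002 0 0 0.16"
}}

```text
t: 26.3
ee_pos: [535.9, 204.1, 56.2]
tool_rot: [[0.953, -0.01, -0.304], [0.304, -0.001, 0.953], [-0.009, -1.0, 0.002]]
contact_force: [-2.0, -0.9, 5.7]
grip_width: 0.419
```

```bash
python3 hold.py 2
```

```text
26.4 [535.84 204.07  55.89] head 0.3084 dq [-0.001 -0.003  0.002] ty [-0.0097 -0.0006] F [-1.  -0.9  6.5] w 36.34
```

>>> {"api": "jog_arm", "payload": {
  "series": "0 0.0015 0 0 0.16"
}}

```text
t: 26.48
ee_pos: [535.8, 204.1, 55.1]
tool_rot: [[0.953, -0.009, -0.304], [0.304, -0.001, 0.953], [-0.009, -1.0, 0.002]]
contact_force: [-2.2, -1.9, 6.9]
grip_width: 0.419
```

```bash
python3 hold.py 2
```

```text
26.58 [535.79 204.09  54.99] head 0.3084 dq [-0.002 -0.002  0.003] ty [-0.0094 -0.0005] F [-1.6 -1.3  6. ] w 35.76
```

>>> {"api": "jog_arm", "payload": {
  "series": "0 0.001 0 0 0.16"
}}

```text
t: 26.67
ee_pos: [535.8, 204.1, 54.8]
tool_rot: [[0.953, -0.009, -0.303], [0.303, -0.0, 0.953], [-0.009, -1.0, 0.002]]
contact_force: [-1.5, -0.9, 8.2]
grip_width: 0.42
```

```bash
python3 hold.py 2
```

```text
26.77 [535.83 204.1   54.69] head 0.3084 dq [ 0.001 -0.002 -0.001] ty [-0.0091 -0.0004] F [-1.4 -1.4  6.1] w 35.54
```

About 3 mm below latched depth. I'm now letting the tabs out stepwise while following down, since the pads draw back as they open.

>>> {"api": "jog_arm", "payload": {
  "series": "0 0.0015 0 0 0.12"
}}

```text
t: 26.85
ee_pos: [536.5, 204.3, 54.2]
tool_rot: [[0.953, -0.007, -0.304], [0.304, 0.0, 0.953], [-0.007, -1.0, 0.002]]
contact_force: [-1.9, -0.6, 9.2]
grip_width: 0.441
```

```bash
python3 hold.py 1
```

```text
26.9 [536.47 204.27  54.28] head 0.3083 dq [-0.002 -0.004  0.   ] ty [-0.0072  0.0002] F [-1.  -1.1  7.8] w 37.33
```

>>> {"api": "jog_arm", "payload": {
  "series": "0 0.0015 0 0 0.06"
}}

```text
t: 26.98
ee_pos: [537.1, 204.5, 53.9]
tool_rot: [[0.953, -0.006, -0.303], [0.303, 0.001, 0.953], [-0.005, -1.0, 0.002]]
contact_force: [-1.3, -1.5, 9.5]
grip_width: 0.469
```

```bash
python3 hold.py 1
```

```text
27.03 [537.09 204.5   53.87] head 0.3083 dq [-0.001 -0.002  0.008] ty [-0.0055  0.0008] F [-1.8 -1.8  9.3] w 39.91
```

>>> {"api": "jog_arm", "payload": {
  "series": "0 0.0015 0 0 0.0"
}}

```text
t: 27.12
ee_pos: [537.4, 204.6, 53.4]
tool_rot: [[0.953, -0.005, -0.303], [0.304, 0.001, 0.953], [-0.004, -1.0, 0.002]]
contact_force: [-1.2, -0.6, 10.0]
grip_width: 0.501
```

```bash
python3 hold.py 1
```

```text
27.17 [537.45 204.57  53.44] head 0.3083 dq [-0.001 -0.003  0.006] ty [-0.0043  0.0012] F [-1.  -1.   7.8] w 42.27
```

>>> {"api": "jog_arm", "payload": {
  "series": "-0.0008 0.0015 0 0 -0.06"
}}

```text
t: 27.25
ee_pos: [537.1, 204.5, 53.0]
tool_rot: [[0.953, -0.003, -0.303], [0.303, 0.002, 0.953], [-0.003, -1.0, 0.002]]
contact_force: [-1.0, -2.5, 9.8]
grip_width: 0.532
```

```bash
python3 hold.py 1
```

```text
27.3 [537.03 204.45  52.99] head 0.3084 dq [ 0.001 -0.002  0.001] ty [-0.003   0.0016] F [-0.6 -2.4  7.3] w 44.78
```

>>> {"api": "jog_arm", "payload": {
  "series": "-0.0005 0.0015 0 0 -0.12"
}}

```text
t: 27.38
ee_pos: [536.7, 204.3, 52.5]
tool_rot: [[0.953, -0.002, -0.303], [0.303, 0.002, 0.953], [-0.002, -1.0, 0.002]]
contact_force: [-0.8, -2.0, 9.5]
grip_width: 0.556
```

```bash
python3 hold.py 1
```

```text
27.43 [536.67 204.34  52.51] head 0.3084 dq [ 0.001 -0.001  0.006] ty [-0.0022  0.0019] F [-1.9 -1.8  8.1] w 47.72
```

>>> {"api": "jog_arm", "payload": {
  "series": "-0.0005 0.0015 0 0 -0.18"
}}

```text
t: 27.52
ee_pos: [536.5, 204.3, 52.0]
tool_rot: [[0.953, -0.001, -0.304], [0.304, 0.002, 0.953], [-0.0, -1.0, 0.003]]
contact_force: [-1.0, -1.4, 7.5]
grip_width: 0.591
```

```bash
python3 hold.py 2
```

```text
27.62 [536.56 204.34  52.03] head 0.3084 dq [0.001 0.    0.001] ty [-0.0009  0.0024] F [-0.9 -1.4  7.3] w 49.81
```

>>> {"api": "jog_arm", "payload": {
  "series": "-0.0005 0.002 0 0 -0.22"
}}

```text
t: 27.7
ee_pos: [537.1, 204.5, 51.4]
tool_rot: [[0.953, 0.002, -0.304], [0.304, 0.003, 0.953], [0.003, -1.0, 0.002]]
contact_force: [-1.9, -3.3, 16.9]
grip_width: 0.61
```

```bash
python3 hold.py 2
```

```text
27.8 [537.09 204.52  51.58] head 0.3086 dq [ 0.001 -0.001  0.001] ty [0.0018 0.0033] F [-0.5 -1.8  9.4] w 51.91
```

>>> {"api": "jog_arm", "payload": {
  "series": "-0.0005 0.002 0 0 -0.22"
}}

```text
t: 27.88
ee_pos: [537.2, 204.5, 51.5]
tool_rot: [[0.953, 0.003, -0.304], [0.304, 0.004, 0.953], [0.004, -1.0, 0.002]]
contact_force: [-4.0, -1.9, 15.4]
grip_width: 0.61
```

```bash
python3 hold.py 2
```

```text
27.98 [537.17 204.53  51.52] head 0.3087 dq [ 0.002 -0.     0.   ] ty [0.0037 0.0038] F [-0.9 -2.  13.6] w 51.6
```

At the floor pad with the tabs released (13–17 N). I'm raising gently to see where the pack stops following.

>>> {"api": "jog_arm", "payload": {
  "series": "-0.001 -0.003 0 0 -0.25"
}}

```text
t: 28.07
ee_pos: [536.9, 204.6, 55.3]
tool_rot: [[0.953, 0.005, -0.304], [0.304, 0.005, 0.953], [0.007, -1.0, 0.003]]
contact_force: [0.6, -0.8, 5.3]
grip_width: 0.626
```

```bash
python3 hold.py 2
```

```text
28.17 [536.83 204.71  55.48] head 0.3086 dq [ 0.012  0.012 -0.001] ty [0.0056 0.005 ] F [-0.8 -0.8  4.9] w 53.0
```

>>> {"api": "jog_arm", "payload": {
  "series": "-0.0005 -0.003 0 0 -0.3"
}}

```text
t: 28.25
ee_pos: [535.8, 204.6, 57.9]
tool_rot: [[0.953, 0.004, -0.304], [0.304, 0.005, 0.953], [0.006, -1.0, 0.003]]
contact_force: [-1.2, 0.1, -0.3]
grip_width: 0.648
```

```bash
python3 hold.py 2
```

```text
28.35 [536.22 204.67  58.39] head 0.3085 dq [ 0.006  0.006 -0.004] ty [0.0054 0.0052] F [-0.6 -0.3  0.5] w 55.11
```

>>> {"api": "jog_arm", "payload": {
  "series": "0 -0.004 0 0 -0.4"
}}

```text
t: 28.43
ee_pos: [535.3, 204.4, 61.4]
tool_rot: [[0.953, 0.003, -0.304], [0.304, 0.004, 0.953], [0.004, -1.0, 0.003]]
contact_force: [0.3, -0.1, 0.8]
grip_width: 0.7
```

```bash
python3 hold.py 2
python3 - <<'E'
from h import *
snap('wrist','w13'); snap('scene','s6')
a=cv2.imread('pics/w13.png')[100:384,130:390]; b=cv2.imread('pics/s6.png')[150:330,270:430]
cv2.imwrite('pics/c18.png',np.hstack([cv2.resize(a,(440,480)),cv2.resize(b,None,fx=2.2,fy=480/180,interpolation=2)])[:,:800])
E
```

```text
28.53 [536.28 204.79  62.49] head 0.3086 dq [ 0.002  0.003 -0.006] ty [0.0056 0.0053] F [ 0.7 -0.7  0.5] w 59.68
```

View pics/c18.png

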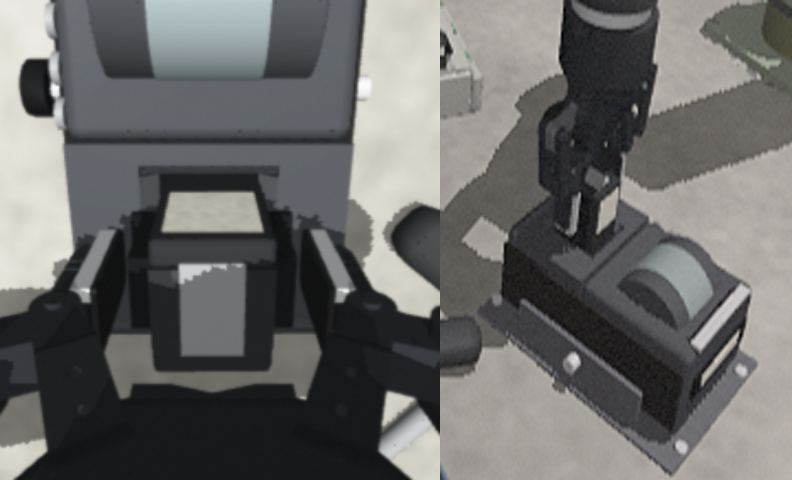

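The force dropped to zero once the fingers lifted and the pack stayed behind. Withdrawing straight up.

>>> {"api": "jog_arm", "payload": {
  "series": "0 -0.010 0 0 -0.5"
}}

```text
t: 28.72
ee_pos: [534.5, 204.0, 70.6]
tool_rot: [[0.953, 0.001, -0.304], [0.304, 0.004, 0.953], [0.002, -1.0, 0.003]]
contact_force: [0.3, 0.3, 0.2]
grip_width: 0.75
```

```bash
python3 hold.py 2
```

```text
28.82 [537.08 204.97  73.67] head 0.3085 dq [ 0.008  0.012 -0.019] ty [0.0077 0.006 ] F [-0.   0.1 -0.4] w 63.94
```

>>> {"api": "jog_arm", "payload": {
  "series": "-0.0015 -0.015 0 0 -0.5"
}}

```text
t: 28.9
ee_pos: [534.0, 203.9, 86.8]
tool_rot: [[0.953, 0.003, -0.304], [0.304, 0.004, 0.953], [0.004, -1.0, 0.003]]
contact_force: [-0.5, 0.0, 0.1]
grip_width: 0.752
```

```bash
python3 hold.py 2
```

```text
29.0 [537.09 204.98  90.76] head 0.3085 dq [ 0.019  0.026 -0.028] ty [0.0121 0.0076] F [-0.5  0.6  0.3] w 63.78
```

>>> {"api": "jog_arm", "payload": {
  "series": "-0.001 -0.018 0 0 -0.6"
}}

```text
t: 29.08
ee_pos: [534.0, 203.8, 106.1]
tool_rot: [[0.953, 0.007, -0.304], [0.304, 0.006, 0.953], [0.008, -1.0, 0.003]]
contact_force: [0.4, -0.2, -0.6]
grip_width: 0.799
```

```bash
python3 hold.py 2
```

```text
29.18 [537.71 205.17 110.84] head 0.3085 dq [ 0.024  0.035 -0.028] ty [0.0173 0.0095] F [ 0.7 -0.1  1. ] w 68.3
```

>>> {"api": "jog_arm", "payload": {
  "series": "0 -0.030 0 0 -0.6"
}}

```text
t: 29.27
ee_pos: [533.6, 203.6, 135.6]
tool_rot: [[0.953, 0.007, -0.304], [0.304, 0.006, 0.953], [0.008, -1.0, 0.003]]
contact_force: [-0.4, 0.2, -1.4]
grip_width: 0.795
```

```bash
python3 hold.py 2
```

```text
29.37 [539.86 205.85 144.02] head 0.3085 dq [ 0.029  0.054 -0.04 ] ty [0.0249 0.0122] F [ 1.6 -0.4  1. ] w 67.87
```

>>> {"api": "jog_arm", "payload": {
  "series": "0 -0.030 0 0 -0.6"
}}

```text
t: 29.45
ee_pos: [535.9, 204.3, 168.7]
tool_rot: [[0.953, 0.015, -0.304], [0.304, 0.009, 0.953], [0.017, -1.0, 0.004]]
contact_force: [-0.1, 0.3, -0.3]
grip_width: 0.797
```

```bash
python3 hold.py 3
python3 - <<'E'
from h import *
snap('wrist','w14'); snap('scene','s7'); snap('top','t7')
a=cv2.imread('pics/w14.png')[60:270,160:350]; b=cv2.imread('pics/s7.png')[170:330,270:420]
cv2.imwrite('pics/c19.png',cv2.resize(a,None,fx=2.8,fy=2.8,interpolation=2)); cv2.imwrite('pics/c20.png',cv2.resize(b,None,fx=3.7,fy=3.7,interpolation=2))
c=cv2.imread('pics/t7.png')[170:270,80:205];cv2.imwrite('pics/c21.png',cv2.resize(c,None,fx=6,fy=6,interpolation=2))
E
```

```text
29.6 [540.61 205.98 175.38] head 0.3084 dq [0.026 0.057 0.   ] ty [0.0295 0.0138] F [ 0.2 -0.4 -0.3] w 68.09
```

View pics/c19.png

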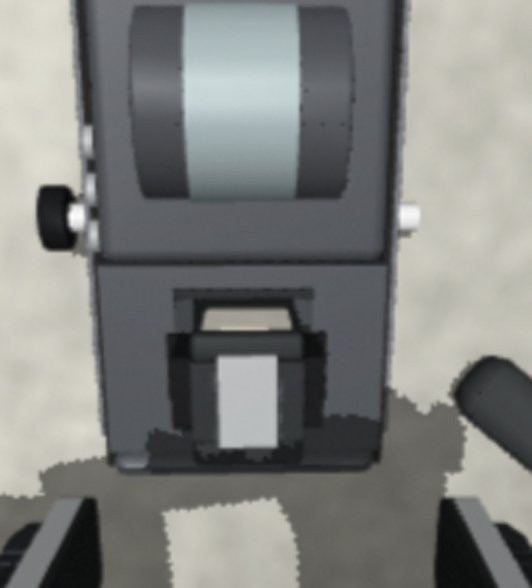

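View pics/c20.png

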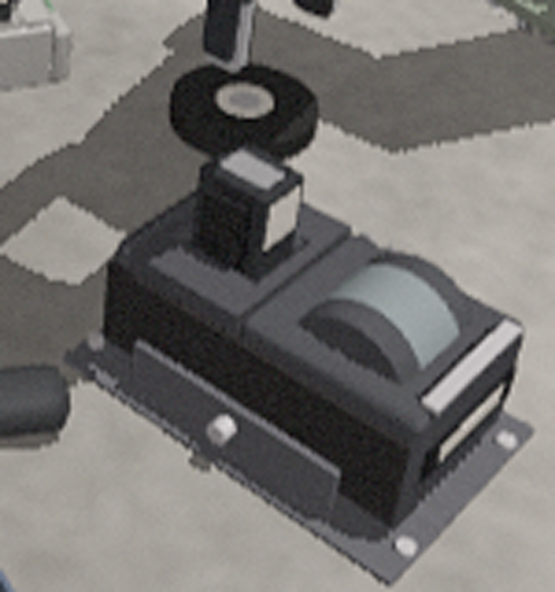

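Run:
```python
from h import *
w=lambda x,y:(x/2.8+160-.32,y/2.8+60-.32); c=lambda x,y:(x/3.7+270-.37,y/3.7+170-.37)
L=np.mean([w(217,357),w(278,357),w(277,447),w(219,447)],0); S=c(252,168)
print(tri([('w14',L),('s7',S)]))
for z in (130,134,138): print(z,onz('w14',L,z),onz('s7',S,z))
Q=[onz('w14',w(*q),134) for q in((217,357),(278,357),(277,447),(219,447))]
print([np.linalg.norm(Q[(i+1)%4]-Q[i]).round(1) for i in range(4)],np.arctan2(*(Q[1]-Q[0])[1::-1]),np.arctan2(*(Q[0]-Q[3])[1::-1])-np.pi/2)
# mouth far edge
M=[onz('w14',w(*q),86) for q in((175,290),(312,290))]; print(np.mean(M,0),np.linalg.norm(M[1]-M[0]))
print(proj('w14',(535,203,134)))
```

```text
(array([535.82894893, 203.61195824, 134.66079717]), [np.float64(0.7301126026230723), np.float64(0.7301126026230601)])
130 [535.92769331 202.68730952 130.        ] [531.82590923 197.93649377 130.        ]
134 [535.4804051  204.03497907 134.        ] [535.42005911 202.11059429 134.        ]
138 [535.03311689 205.38264861 138.        ] [539.01420899 206.28469481 138.        ]
[np.float64(18.7), np.float64(29.8), np.float64(18.4), np.float64(29.7)] 0.29890426499146655 0.30942200599225345
[526.71960244 228.53040053  86.        ] 49.602310888795635
[247.28613665 204.16813589]
```

View pics/c21.png

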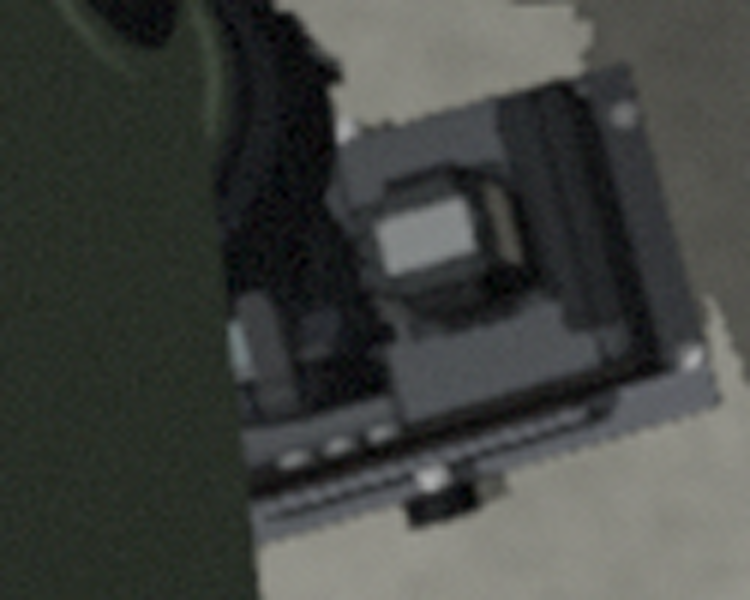

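```bash
python3 hold.py 2; python3 -c "
from workcell import robot
print(robot.close_job())"
```

```text
29.85 [538.41 205.25 172.47] head 0.3085 dq [ 0.001 -0.008  0.005] ty [0.0225 0.0114] F [-0.3 -0.5  0.6] w 68.19
the job is handed in; nothing more can be done
None
```

I took the tall pack from the charger's middle bay, fitted it into the printer's well, let go of it and handed the job in at about 29.9 s. No verdict was reported.

**Removal:** I pressed on the ledges to the bay's floor pad, with the force at the wrist peaking at 31 N (limit 40 N on the floor). Then I pinched the tabs to about 36 mm and drew the pack straight up.

**Insertion:** I pushed it down by feel past the sprung plate, let the tabs out stepwise and pressed it to the floor pad, peaking at 17 N.

**Last checks:**
- **Depth:** the pack's top is at z ≈ 134.7 mm. Its underside is therefore about 35 mm below the measured mouth, against 36 mm expected when latched and about 31 mm if it only rested on the plate.
- **Tabs:** the span over the tabs in the picture is about 49 mm, their width at rest.
- **Position:** the pack is about 1 mm from the measured well axis, and its heading is 0.30–0.31 rad against 0.31 for the well.
- **Release:** the force fell to zero about 5 mm above the floor pad. The gripper is open, and its fingertips are well above the pack.

**Disagreements:**
- **Fingertips:** in two camera views they were about 44 mm behind the reported TCP, so I went by vision and contact.
- **Pack height in the hand:** the wrist camera put the underside 12 mm below the TCP, while the force contacts suggested about 7.5 mm. Only 7.5 mm agrees with the final depth.
- **Arm drift:** quick moves in a row tilted the tool by up to about 0.12 rad before the grasp, which cost time to remove.

I did not push or pull the seated pack afterwards. I did not measure whether the short packs and the other things stayed put, but I felt no contact with any of them.

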